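Rack the patinated test pieces to dry

TASK

Put the test pieces up to dry: slide every flat panel out of the wooden stand down into a guide pair of its own in the aluminium rack until it stands fully home, and hang every bent copper bracket astride the square rail, one leg on each side and its crown resting on the bar. Once all the panels are home, swing the rack's keeper bar over them and press it fully shut. Leave the wax tin where it stands.

Things in the scene. Friction and masses are not known exactly. Their poses are not given: they have to be found in the camera images.
- panel0_center (a point): Flat brass panel, may be absent (None). Sheet 70 wide (x) x 5 thick (y) x 75 mm high; black grip bar 36 (x) x 10 (y) x 20 mm high centred on its top edge (72 to 92 mm up), bare shoulders each side, 75 mm up. 120 g, faces alike. Point: half-way up, 46 mm above the lower edge; grip bar middle is 36 mm above it along z. Starts upright in a groove of the wooden stand, leaning up to 0.12 rad.
- panel1_center (a point): Flat brass panel, may be absent (None). Sheet 70 wide (x) x 5 thick (y) x 75 mm high; black grip bar 36 (x) x 10 (y) x 20 mm high centred on its top edge (72 to 92 mm up), bare shoulders each side, 75 mm up. 120 g, faces alike. Point: half-way up, 46 mm above the lower edge; grip bar middle is 36 mm above it along z. Starts upright in a groove of the wooden stand, leaning up to 0.12 rad.
- panel2_center (a point): Flat brass panel, may be absent (None). Sheet 70 wide (x) x 5 thick (y) x 75 mm high; black grip bar 36 (x) x 10 (y) x 20 mm high centred on its top edge (72 to 92 mm up), bare shoulders each side, 75 mm up. 120 g, faces alike. Point: half-way up, 46 mm above the lower edge; grip bar middle is 36 mm above it along z. Starts upright in a groove of the wooden stand, leaning up to 0.12 rad.
- panel3_center (a point): Flat brass panel, may be absent (None). Sheet 70 wide (x) x 5 thick (y) x 75 mm high; black grip bar 36 (x) x 10 (y) x 20 mm high centred on its top edge (72 to 92 mm up), bare shoulders each side, 75 mm up. 120 g, faces alike. Point: half-way up, 46 mm above the lower edge; grip bar middle is 36 mm above it along z. Starts upright in a groove of the wooden stand, leaning up to 0.12 rad.
- bracket0_center (a point): Copper hat bracket, may be absent (None). Upside-down U of 4 mm sheet, 36 mm across the outer leg faces (x), 28 mm inside, 40 mm long (y), 44 mm high; lowest 9 mm of the legs flare out to 48 mm across. 100 g. Point: half-way up on its centre line, 22 mm above the feet; the crown's underside is 18 mm above it. Starts standing on its feet on the bench, crown up.
- bracket1_center (a point): Copper hat bracket, may be absent (None). Upside-down U of 4 mm sheet, 36 mm across the outer leg faces (x), 28 mm inside, 40 mm long (y), 44 mm high; lowest 9 mm of the legs flare out to 48 mm across. 100 g. Point: half-way up on its centre line, 22 mm above the feet; the crown's underside is 18 mm above it. Starts standing on its feet on the bench, crown up.
- bracket2_center (a point): Copper hat bracket, may be absent (None). Upside-down U of 4 mm sheet, 36 mm across the outer leg faces (x), 28 mm inside, 40 mm long (y), 44 mm high; lowest 9 mm of the legs flare out to 48 mm across. 100 g. Point: half-way up on its centre line, 22 mm above the feet; the crown's underside is 18 mm above it. Starts standing on its feet on the bench, crown up.
- slot0 (a point): Guide pair 1 of 4 of the fixed aluminium rack (pairs in a row along y, 45 mm apart). Point: its middle on the rack's floor, 8 mm above the bench; x along the seated panel's width, y its thickness, z up. Channels 9 mm wide (8 at the neck), 77 mm apart at their bottoms, 50 mm high; mouths flare to 17 mm, up to 62 mm above the point (end walls 69). A seated panel's grip bar middle is 82 mm above the point.
- slot1 (a point): Guide pair 2 of 4 of the fixed aluminium rack (pairs in a row along y, 45 mm apart). Point: its middle on the rack's floor, 8 mm above the bench; x along the seated panel's width, y its thickness, z up. Channels 9 mm wide (8 at the neck), 77 mm apart at their bottoms, 50 mm high; mouths flare to 17 mm, up to 62 mm above the point (end walls 69). A seated panel's grip bar middle is 82 mm above the point.
- slot2 (a point): Guide pair 3 of 4 of the fixed aluminium rack (pairs in a row along y, 45 mm apart). Point: its middle on the rack's floor, 8 mm above the bench; x along the seated panel's width, y its thickness, z up. Channels 9 mm wide (8 at the neck), 77 mm apart at their bottoms, 50 mm high; mouths flare to 17 mm, up to 62 mm above the point (end walls 69). A seated panel's grip bar middle is 82 mm above the point.
- slot3 (a point): Guide pair 4 of 4 of the fixed aluminium rack (pairs in a row along y, 45 mm apart). Point: its middle on the rack's floor, 8 mm above the bench; x along the seated panel's width, y its thickness, z up. Channels 9 mm wide (8 at the neck), 77 mm apart at their bottoms, 50 mm high; mouths flare to 17 mm, up to 62 mm above the point (end walls 69). A seated panel's grip bar middle is 82 mm above the point.
- keeper (a joint): Wire bail hinged behind the rack, hinge line along y, 62 mm to +x of the slots, 70 mm above the bench. 0 = shut: its bar lies over the panels' back shoulders, 28 mm to +x of the slots, 90 mm above the bench; grows swinging up and back; 1.03 = bar above the hinge, 1.95 = end stop. Starts open. Stiff: stays where left, about 1.5 N at the bar to move; shuts only if no panel stands proud.
- keeper_bar (a point): Middle of the keeper's long bar (8 mm round, 202 mm long, along the rack's y), 39 mm from the hinge line.
- rail_mid (a point): Middle of the top face of the fixed hanging rail: a square steel bar 16 x 16 mm, 210 mm long along its y, its top 110 mm above the bench, on two posts (10 mm thick) at its ends, 190 mm apart inside, with feet 80 x 30 mm. x across the bar, z up.
- stand: Fixed wooden stand, 94 x 196 x 30 mm high, with four grooves along its x, 45 mm apart, 8 mm wide, floor 6 mm above the bench, in which the panels stand at the start with their thickness along the stand's y. Origin: centre of the underside.
- wax_tin: Round open wax tin, 62 mm across, 23 mm high, at the left edge; not part of the job. Origin: centre of its underside.
There are look-alikes about, which are no part of the job. Leave any black or pink look-alike of the part that bears bracket2_center alone.

How it is judged:
On the way, in this order (a step that is already met when the one before it is completed fails the run):
1. every panel is fully home in the guides, with the keeper still open (z of panel0_center in the frame of slot0 between 0.042 and 0.0485 m and angle between each of panel0_center, panel1_center, panel2_center, panel3_center's own z axis and vertical below 0.1 rad and angle between the y axis of each of panel0_center, panel1_center, panel2_center, panel3_center and the y axis of slot0, either way round below 0.12 rad and (horizontal distance between panel0_center and slot0 below 0.006 m or horizontal distance between panel0_center and slot1 below 0.006 m or horizontal distance between panel0_center and slot2 below 0.006 m or horizontal distance between panel0_center and slot3 below 0.006 m) and z of panel1_center in the frame of slot0 between 0.042 and 0.0485 m and (horizontal distance between panel1_center and slot0 below 0.006 m or horizontal distance between panel1_center and slot1 below 0.006 m or horizontal distance between panel1_center and slot2 below 0.006 m or horizontal distance between panel1_center and slot3 below 0.006 m) and z of panel2_center in the frame of slot0 between 0.042 and 0.0485 m and (horizontal distance between panel2_center and slot0 below 0.006 m or horizontal distance between panel2_center and slot1 below 0.006 m or horizontal distance between panel2_center and slot2 below 0.006 m or horizontal distance between panel2_center and slot3 below 0.006 m) and z of panel3_center in the frame of slot0 between 0.042 and 0.0485 m and (horizontal distance between panel3_center and slot0 below 0.006 m or horizontal distance between panel3_center and slot1 below 0.006 m or horizontal distance between panel3_center and slot2 below 0.006 m or horizontal distance between panel3_center and slot3 below 0.006 m) and value of joint keeper above 0.7 rad), for 0.2 s.
2. the keeper is pressed shut over the panels (z of panel0_center in the frame of slot0 between 0.042 and 0.0485 m and angle between each of panel0_center, panel1_center, panel2_center, panel3_center's own z axis and vertical below 0.1 rad and angle between the y axis of each of panel0_center, panel1_center, panel2_center, panel3_center and the y axis of slot0, either way round below 0.12 rad and (horizontal distance between panel0_center and slot0 below 0.006 m or horizontal distance between panel0_center and slot1 below 0.006 m or horizontal distance between panel0_center and slot2 below 0.006 m or horizontal distance between panel0_center and slot3 below 0.006 m) and z of panel1_center in the frame of slot0 between 0.042 and 0.0485 m and (horizontal distance between panel1_center and slot0 below 0.006 m or horizontal distance between panel1_center and slot1 below 0.006 m or horizontal distance between panel1_center and slot2 below 0.006 m or horizontal distance between panel1_center and slot3 below 0.006 m) and z of panel2_center in the frame of slot0 between 0.042 and 0.0485 m and (horizontal distance between panel2_center and slot0 below 0.006 m or horizontal distance between panel2_center and slot1 below 0.006 m or horizontal distance between panel2_center and slot2 below 0.006 m or horizontal distance between panel2_center and slot3 below 0.006 m) and z of panel3_center in the frame of slot0 between 0.042 and 0.0485 m and (horizontal distance between panel3_center and slot0 below 0.006 m or horizontal distance between panel3_center and slot1 below 0.006 m or horizontal distance between panel3_center and slot2 below 0.006 m or horizontal distance between panel3_center and slot3 below 0.006 m) and value of joint keeper below 0.12 rad), for 0.2 s.
At the end, for the whole second after the job is handed in: Each panel in a guide pair: lower edge within 2.5 mm of the floor, centred within 6 mm, upright to 0.1 rad, square to 0.12; each bracket astride the rail: crown down on the bar, within 11 mm of its line, upright to 0.15 rad; keeper below 0.12 rad; all at rest (all of step 2 and z of bracket0_center in the frame of rail_mid between -0.023 and -0.014 m and x of bracket0_center in the frame of rail_mid between -0.011 and 0.011 m and y of bracket0_center in the frame of rail_mid between -0.1 and 0.1 m and angle between each of bracket0_center, bracket1_center, bracket2_center's own z axis and vertical below 0.15 rad and z of bracket1_center in the frame of rail_mid between -0.023 and -0.014 m and x of bracket1_center in the frame of rail_mid between -0.011 and 0.011 m and y of bracket1_center in the frame of rail_mid between -0.1 and 0.1 m and z of bracket2_center in the frame of rail_mid between -0.023 and -0.014 m and x of bracket2_center in the frame of rail_mid between -0.011 and 0.011 m and y of bracket2_center in the frame of rail_mid between -0.1 and 0.1 m and linear speed of each of panel0, panel1, panel2, panel3, bracket0, bracket1, bracket2 below 0.03 m/s); the robot touches nothing.
It fails at once if the wax tin is pushed more than 30 mm from its place (distance of wax_tin from where it was at the start of the episode above 0.03 m).
Of panel0, panel1, panel2, panel3 only 3 to 4 are there at a start; the rules pass over those that are not, and their reading is None.
Of bracket0, bracket1, bracket2 only 2 to 3 are there at a start; the rules pass over those that are not, and their reading is None.
At some moment in a run one of bracket0, bracket1, bracket2 may be knocked a few centimetres aside while the robot is not near it.
It also fails if it takes over 210 s, if anything falls off the work surface, if the arm or the gripper's body presses on something with over 40 N, if the wrist force passes 120 N, or if a joint passes its speed limit or range.

ROBOT

A 6-joint arm with a two-finger parallel gripper is mounted at the origin on a cart in front of the work surface, level with it; the furniture and walls round the work are solid. World frame = base frame: x ahead of the robot, y to its left, z up, the work surface at z = 0. Lengths are in m, angles in rad, forces in N, time in s.
With the tool pointing down it reaches from about 0.25 to 0.85 m from the base axis. Payload 12.5 kg.
Tool frame: the origin (TCP) lies at the very end of the fingers, on their centre line; the grasp point (between the pads) lies 19 mm behind it; z points along the fingers, y is the direction in which the jaws open and shut (so a half turn about z gives the same grasp; the last joint's range is limited). The gripper opens to 93 mm and grips with 3 to 60 N. Pads are 15 mm wide; open, the fingers measure 128 mm over their backs; the gripper's body (75 mm by 188 mm) begins 65 mm behind the grasp point.
Start: joints at [-1.376, 0.351, 1.652, -0, 1.139, -0.085], TCP at [0.152, -0.529, 0.219] pointing down, gripper open.
Joint ranges: [-2.75, 2.75], [-0.79, 2.1], [0.01, 2.65], [-1.57, 4.71], [0.07, 3.14], [-2.87, 2.87]. Speed limits (rad/s): [2.22, 2.22, 2.79, 3.14, 3.14, 3.14].

INTERFACE

Orientations are given as a 3x3 rotation matrix whose columns are the frame's x, y, z axes.
In Python, from bench import observe, viewer, ticket gives the robot as it stands.
- The arm moves only by the tool servo_tool, never from a script. Its argument "targets" is text: rows parted by semicolons, each of 7 numbers parted by spaces: the shift along the tool's x, y, z in mm, then the turn, a rotation vector about the tool's x, y, z in rad, then the opening, from 0 (shut) to 1 (fully open). A call has 1 to 20 rows; each row shifts and turns the commanded pose from where the row before left it, along the tool's axes as they then stand; what a row does not reach is not made up. A row lasts 1/12 s, in which the tool goes at most 41.7 mm and 7.16 degrees, less where a joint would pass 70% of its speed; a pose out of reach is approached as far as the arm can. A call with a gripper value outside its range is refused whole. The fingers move at their own pace and stop on an object; "grip_force" is the grip in N (left out, the last holds). Time passes only in rows, so rows that do not move let the fingers close. It gives the time, the measured TCP pose, the force and the opening at its end, in the units of the state.
- observe(): the state, without advancing time (a new reading comes with each control period).
- viewer.get_image(name): name is "scene" or "side" or "wrist"; returns a dict with "img" (384x512x3 uint8, blue, green, red), "mtx" (3x3 intrinsics, pixels), "R" (3x3) and "t" (3): a world point X has camera coordinates R X + t. Camera axes: x right, y down, z forward; pixel columns grow to the right and rows downward; lengths in m; the calibration is good to about 2 mm. A picture is of the moment at which its call begins. There is no depth.
- ticket.job_done(): hands the job in, once; it reports no verdict.
The state is a dict: "time": time; "q": joint angles; "qvel": joint speeds; "joint_efforts": joint torques, N m; "eef_pos": TCP position; "eef_rot": TCP orientation; "contact_force": force on the tool from outside, world axes, zero at the start; "wrist_torque": the same for the moment, N m; "gripper_width": finger opening in m.
Only numpy, scipy, OpenCV 4.12 (cv2) and the standard library are available. Lean on these libraries where they do the work, as an engineer would, in place of code of your own. Each camera call takes 0.05 s, during which the arm holds its last target.

## Working session

There is one attempt and no reset: what is moved stays moved. The work goes in short steps, Python scripts to look and compute and a tool call to move; the robot and the scene stay as the last step left them, time stands still between calls to the robot, and variables do not carry over. Pictures are saved under pics/ and viewed, and the job is handed in when it is done.

Besides the shell and the picture viewer there is one more tool, called after "Call:" as name(argument=value, ...), one argument or row to a line, values as JSON. servo_tool: Moves the arm, as the interface text tells. Its arguments: {"type":"object","properties":{"targets":{"type":"string"},"grip_force":{"type":"number"}},"required":["targets"]}

```bash
mkdir -p pics; ls; python3 - <<'E'
from bench import observe, viewer
import cv2
s=observe()
for k in s: print(k,s[k])
for n in ["scene","side","wrist"]:
    d=viewer.get_image(n); cv2.imwrite(f"pics/{n}0.png",d["img"])
    print(n,d["mtx"].tolist(),d["R"].tolist(),d["t"].tolist())
E
```

```text
pics
time 0.0
q [-1.37557509e+00  3.51233100e-01  1.65240962e+00 -4.33664520e-07
  1.13907839e+00 -8.46157024e-02]
qvel [ 0.00254331 -0.00064228 -0.00037173 -0.00068993 -0.00095288  0.00156046]
joint_efforts [-2.10728205e-03 -4.97324538e+01 -2.85253286e+01  6.97829062e-02
  2.58240238e-02 -1.03651373e-04]
eef_pos [ 0.15186093 -0.52827361  0.21810864]
eef_rot [[ 9.61100447e-01  2.76198990e-01 -2.19288632e-04]
 [ 2.76199060e-01 -9.61099815e-01  1.10694587e-03]
 [ 9.49790671e-05 -1.12445348e-03 -9.99999363e-01]]
contact_force [-1.34180623 -0.56742341  0.42297827]
wrist_torque [-0.02983942 -0.04616937 -0.0359159 ]
gripper_width 0.09268579900447772
scene [[478.4010434654828, 0.0, 259.2859864157135], [0.0, 478.4010434654828, 191.28475736916874], [0.0, 0.0, 1.0]] [[0.6141623850160629, -0.7890155776734022, 0.01609294939060539], [-0.3749209875151324, -0.30965747535184684, -0.873811479141467], [0.6944341710717146, 0.5306285576063802, -0.4859984731462777]] [-0.29318949151619866, 0.285667297036542, 0.9158938105459975]
side [[403.41116680711696, 0.0, 256.985065658794], [0.0, 403.41116680711696, 196.0266701019854], [0.0, 0.0, 1.0]] [[0.9961193048279857, -0.08755672435209576, 0.008952685057668068], [-0.029074058545845327, -0.42335811215907615, -0.9054957802158861], [0.08307243627511733, 0.9017215362238137, -0.42426081770708246]] [-0.5085185477183912, 0.09946766577501501, 1.083723861719157]
wrist [[310.3884560535442, 0.0, 253.32444817799387], [0.0, 310.3884560535442, 191.72784987212324], [0.0, 0.0, 1.0]] [[0.2765822390439292, -0.9609897740043208, -0.0009588037194483526], [-0.9174086678881455, -0.2643359635907852, 0.29746904786251355], [-0.28611815938375207, -0.08139504046105438, -0.9547309810932072]] [-0.5491019268671279, -0.035045329726926686, 0.3930128890687443]
```

View pics/scene0.png

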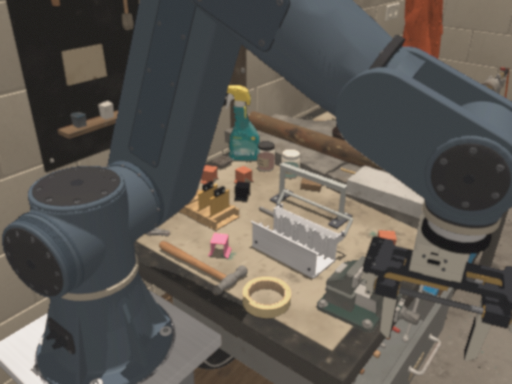

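View pics/side0.png

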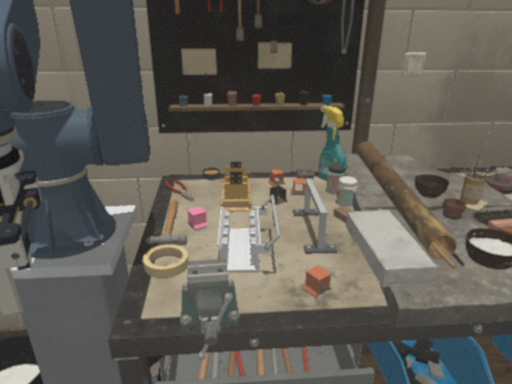

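View pics/wrist0.png

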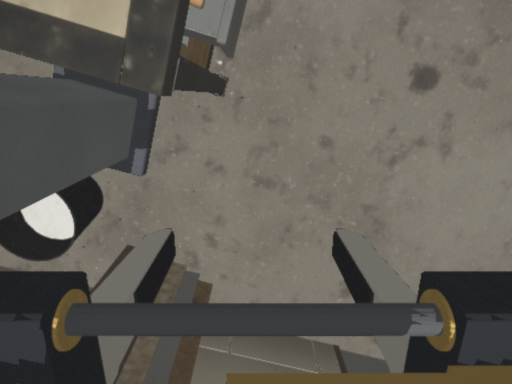

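```bash
cat > h.py <<'E'
import numpy as np, cv2
from bench import observe, viewer, ticket
from scipy.spatial.transform import Rotation as Ro
def cam(n):
    d=viewer.get_image(n); d['P']=(d['mtx'],d['R'],np.array(d['t']).ravel()); return d
def ray(d,u,v):
    K,R,t=d['P']; c=-R.T@t; r=R.T@np.linalg.inv(K)@np.array([u,v,1.]); return c,r/np.linalg.norm(r)
def onz(d,u,v,z):
    c,r=ray(d,u,v); return c+r*(z-c[2])/r[2]
def proj(d,X):
    K,R,t=d['P']; p=K@(R@np.array(X,float)+t); return p[:2]/p[2]
def tri(obs):
    A=np.zeros((3,3));b=np.zeros(3)
    for d,u,v in obs:
        c,r=ray(d,u,v); M=np.eye(3)-np.outer(r,r); A+=M;b+=M@c
    return np.linalg.solve(A,b)
def save(d,name,box=None,s=1):
    im=d['img']
    if box: im=im[box[1]:box[3],box[0]:box[2]]
    cv2.imwrite('pics/'+name,cv2.resize(im,None,fx=s,fy=s,interpolation=cv2.INTER_CUBIC))
def down(a):
    # tool down, tool y (jaw) axis at world angle a
    y=np.array([np.cos(a),np.sin(a),0]);z=np.array([0,0,-1.]);return np.c_[np.cross(y,z),y,z]
def delta(pos,R=None):
    s=observe(); p=np.array(s['eef_pos']); R0=np.array(s['eef_rot'])
    if R is None:R=R0
    d=R0.T@(np.array(pos)-p)*1000; w=Ro.from_matrix(R0.T@R).as_rotvec()
    print('delta tool mm',d.round(1),'rotvec',w.round(4),'rows>=',round(max(np.linalg.norm(d)/41.7,np.linalg.norm(w)/0.125),1))
def st():
    s=observe(); R0=np.array(s['eef_rot']); print('t',round(s['time'],2),'p',np.array(s['eef_pos']).round(4),'yaw',round(float(np.arctan2(R0[1,1],R0[0,1])),4),'tilt',R0[:,2].round(4),'F',np.array(s['contact_force']).round(1),'w',round(s['gripper_width'],4),'q',np.array(s['q']).round(2))
E
python3 - <<'E'
from h import *
d=cam('side'); save(d,'side1.png',(130,140,390,340),3)
for n,u,v,z in [('br far L',276,183,0),('br far R',299,192,0),('br near',317,290,0),('pink',197,226,0),('black',279,201,0),('tin',211,174,0.01),('stand',236,200,0.03),('rack floor',240,245,0),('rail',315,205,.11),('rack front left',224,265,0),('tape',166,262,0),('rail foot near',320,249,0),('rail foot far',308,212,0)]:
    print(n,onz(d,u,v,z).round(3))
E
```

```text
br far L [0.603 0.301 0.   ]
br far R [0.67  0.221 0.   ]
br near [ 0.616 -0.289  0.   ]
pink [0.344 0.014 0.   ]
black [0.594 0.157 0.   ]
tin [0.378 0.374 0.01 ]
stand [0.457 0.111 0.03 ]
rack floor [ 0.458 -0.094  0.   ]
rail [ 0.646 -0.097  0.11 ]
rack front left [ 0.416 -0.18   0.   ]
tape [ 0.278 -0.157  0.   ]
rail foot near [ 0.66  -0.128  0.   ]
rail foot far [0.671 0.076 0.   ]
```

View pics/side1.png

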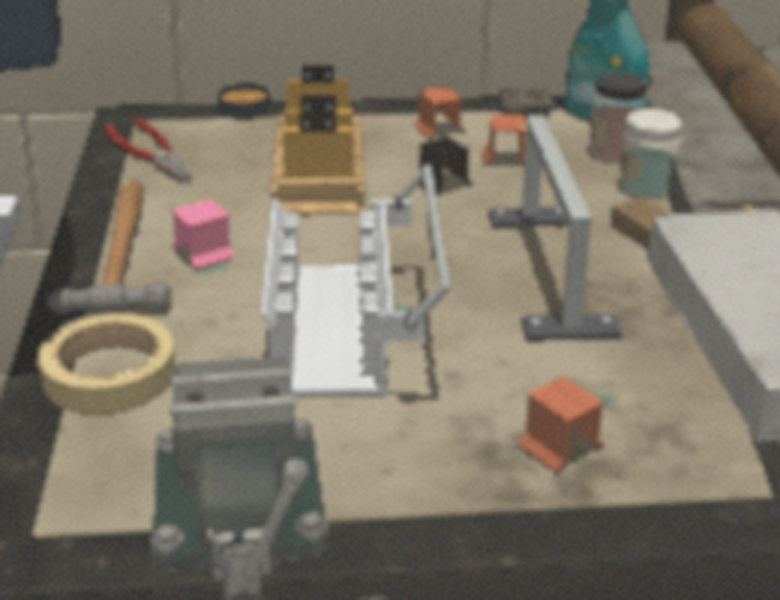

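```bash
python3 - <<'E'
from h import *
delta((0.40,-0.10,0.50),down(-np.pi/2))
E
```

```text
delta tool mm [ 356.8 -343.4 -281.4] rotvec [-0.0007  0.      0.2798] rows>= 13.7
```

Call:
servo_tool(
  targets="0 0 -38 0 0 0 1;0 0 -38 0 0 0 1;0 0 -38 0 0 0 1;24 -23 -12 0 0 0 1;24 -23 -12 0 0 0 1;24 -23 -12 0 0 0 1;24 -23 -12 0 0 0 1;24 -23 -12 0 0 0 1;24 -23 -11 0 0 0 1;24 -23 -11 0 0 0 1;24 -23 -11 0 0 0 1;24 -23 -11 0 0 0 1;24 -23 -11 0 0 0 1;24 -23 -11 0 0 0 1;24 -23 -11 0 0 0 1;24 -23 -11 0 0 0 1;24 -23 -11 0 0 0 1;24 -23 -11 0 0 0 1;0 0 0 0 0 0.12 1;0 0 0 0 0 0.12 1",
)

```text
time: 1.87
eef_pos: [0.4033, -0.0961, 0.5029]
eef_rot: [[0.999, 0.038, 0.001], [0.038, -0.999, -0.0], [0.001, 0.0, -1.0]]
contact_force: [-0.4, 0.3, 0.9]
gripper_width: 0.0932
```

```bash
python3 - <<'E'
from h import *
st(); d=cam('wrist'); save(d,'w1.png',None,1.5); d=cam('scene'); save(d,'sc1.png',None,1.5)
E
```

```text
t 1.87 p [ 0.4033 -0.0961  0.5029] yaw -1.5327 tilt [ 5.e-04 -1.e-04 -1.e+00] F [-0.4  0.3  0.9] w 0.0932 q [-0.35 -0.05  1.45  0.    1.74  1.19]
```

View pics/w1.png

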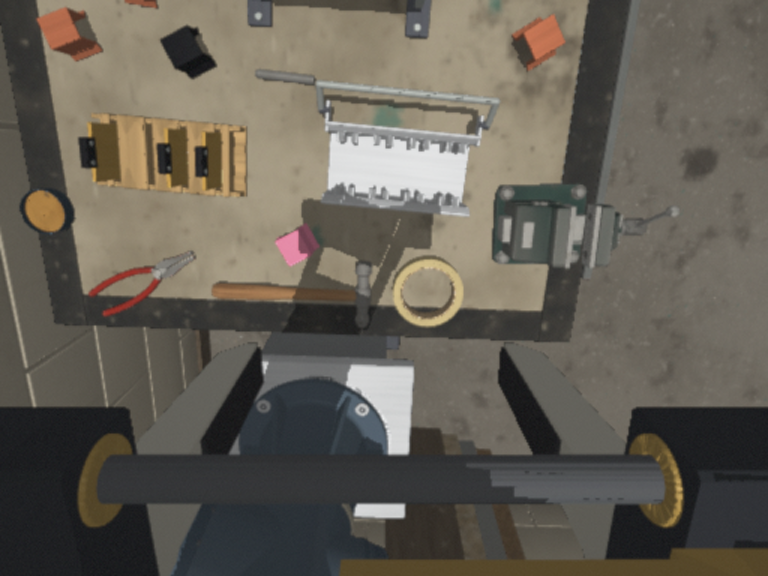

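View pics/sc1.png

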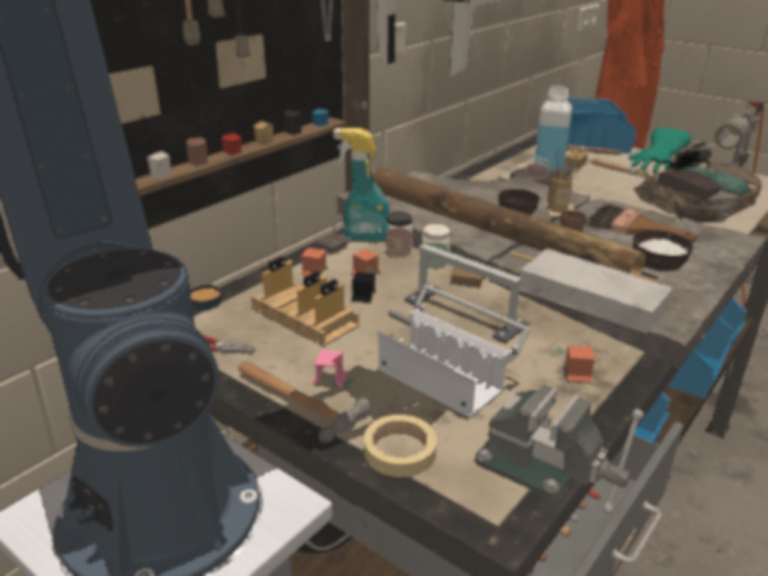

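Call:
servo_tool(
  targets="32 -30 0 0 0 0 1;32 -30 0 0 0 0 1;32 -30 0 0 0 0 1;32 -30 0 0 0 0 1;32 0 0 0 0 0 1;0 0 0 0 0 0.038 1;0 0 0 0 0 0 1;0 0 0 0 0 0 1",
)

```text
time: 2.63
eef_pos: [0.5514, 0.0221, 0.5025]
eef_rot: [[1.0, 0.005, -0.001], [0.005, -1.0, 0.0], [-0.001, -0.0, -1.0]]
contact_force: [0.2, -0.3, -0.1]
gripper_width: 0.093
```

```bash
python3 - <<'E'
from h import *
st(); d=cam('wrist'); save(d,'w2.png',None,1.5)
np.save('w2.npy',d,allow_pickle=True)
E
```

```text
t 2.63 p [0.5514 0.0221 0.5025] yaw -1.5658 tilt [-5.e-04  0.e+00 -1.e+00] F [ 0.2 -0.3 -0.1] w 0.093 q [-0.04  0.23  1.14 -0.    1.77  1.52]
```

View pics/w2.png

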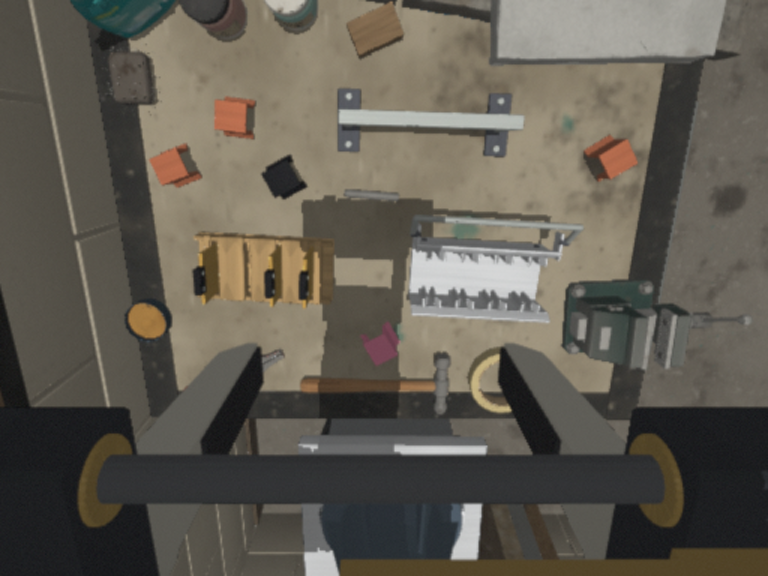

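```bash
python3 - <<'E'
from h import *
d=np.load('w2.npy',allow_pickle=True).item()
save(d,'w2a.png',(265,135,395,225),6)
save(d,'w2b.png',(120,145,235,215),6)
save(d,'w2c.png',(90,50,240,140),5)
save(d,'w2d.png',(215,50,435,125),3.6)
E
```

```text
(no output)
```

View pics/w2a.png

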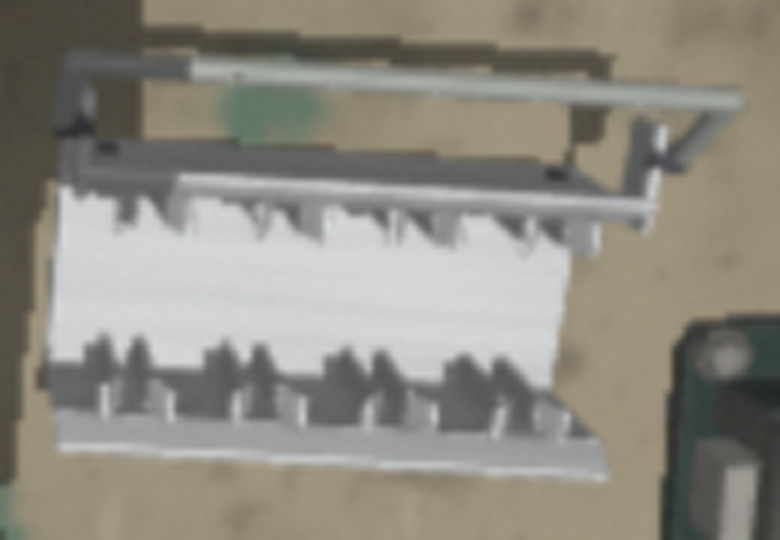

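View pics/w2b.png

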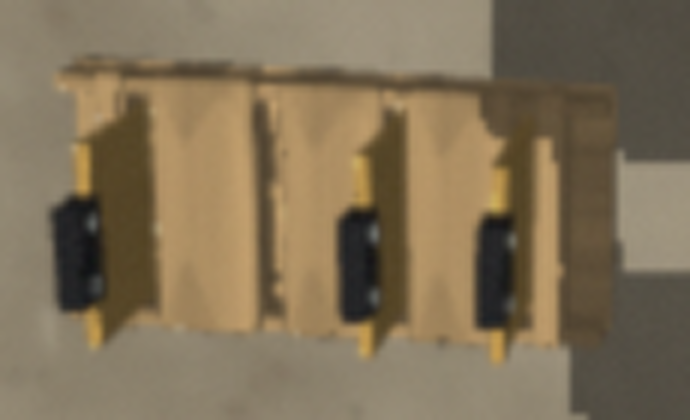

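View pics/w2c.png

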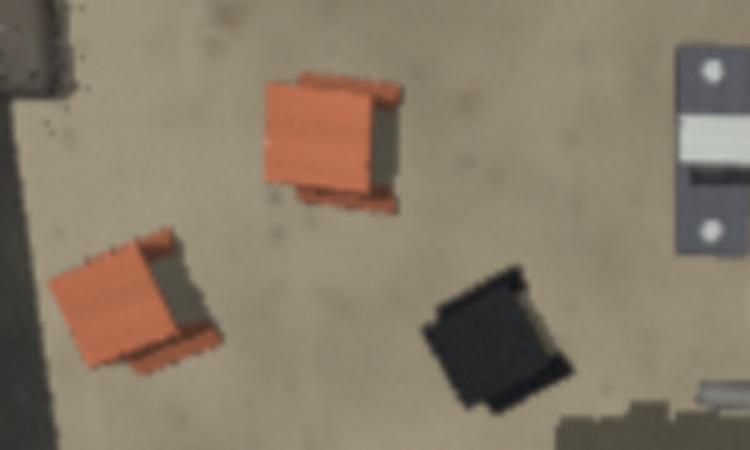

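View pics/w2d.png

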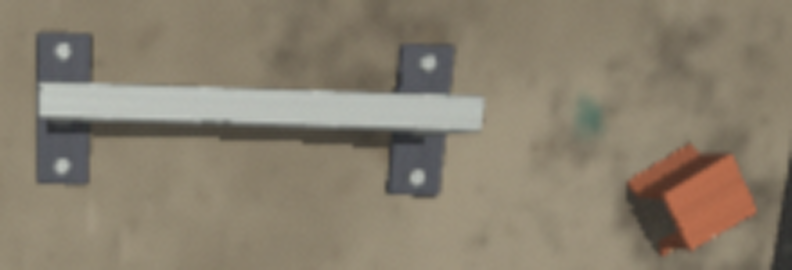

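```bash
python3 - <<'E'
from h import *
d=np.load('w2.npy',allow_pickle=True).item()
f=lambda o,s,u,v:((u+.5)/s+o[0]-.5,(v+.5)/s+o[1]-.5)
a=((265,135),6);b=((120,145),6);c=((90,50),5);e=((215,50),3.6)
def q(n,cr,pts,z):
    P=np.array([onz(d,*f(*cr,*p),z) for p in pts]); print(n,'mean',P.mean(0).round(4)); print(P[:,:2].round(4).tolist(),'lens',np.linalg.norm(np.diff(np.r_[P,P[:1]],axis=0),axis=1).round(3),'ang0',np.arctan2(*(P[1]-P[0])[1::-1]).round(3)); return P
q('rail',e,[(40,84),(485,97),(483,130),(40,117)],.11)
q('br far L',c,[(48,284),(135,240),(182,333),(93,367)],.044)
q('br far R',c,[(265,81),(375,93),(370,195),(265,184)],.044)
q('br near',e,[(664,197),(734,153),(757,212),(692,250)],.044)
q('black',c,[(424,330),(518,268),(572,372),(495,412)],.0)
q('stand bottom',b,[(60,75),(612,90),(608,345),(85,325)],.03)
for n,p in [('g0',(78,254)),('g2',(360,265)),('g3',(495,270))]: q(n,b,[p],.098)
q('rack floor',a,[(60,195),(570,255),(552,385),(50,362)],.008)
q('front wall top outer edge',a,[(58,448),(605,480)],.077)
q('back wall top',a,[(180,180),(650,210)],.077)
q('mouths front',a,[(103,400),(168,405),(237,405),(300,408),(369,412),(432,412),(498,420),(558,422)],.07)
q('bar',a,[(190,68),(740,98)],.10)
E
```

```text
rail mean [ 0.6603 -0.035   0.11  ]
[[0.6699, 0.0696], [0.6653, -0.1394], [0.6506, -0.1399], [0.6553, 0.0699]] lens [0.209 0.015 0.21  0.015] ang0 -1.593
br far L mean [0.6036 0.2975 0.044 ]
[[0.6119, 0.3223], [0.6284, 0.2864], [0.5936, 0.2724], [0.5803, 0.309]] lens [0.04  0.038 0.039 0.034] ang0 -1.138
br far R mean [0.6655 0.2122 0.044 ]
[[0.6857, 0.2305], [0.6818, 0.1897], [0.6454, 0.1945], [0.6492, 0.2342]] lens [0.041 0.037 0.04  0.037] ang0 -1.668
br near mean [ 0.6157 -0.2862  0.044 ]
[[0.6188, -0.26], [0.6416, -0.2941], [0.6113, -0.3115], [0.5911, -0.2794]] lens [0.041 0.035 0.038 0.034] ang0 -0.981
black mean [0.5861 0.1557 0.    ]
[[0.5925, 0.1882], [0.6177, 0.1475], [0.5755, 0.1269], [0.5586, 0.1604]] lens [0.048 0.047 0.038 0.044] ang0 -1.016
stand bottom mean [0.4611 0.1856 0.03  ]
[[0.5097, 0.2802], [0.5054, 0.0885], [0.4113, 0.0923], [0.418, 0.2815]] lens [0.192 0.094 0.189 0.092] ang0 -1.593
g0 mean [0.465  0.2536 0.098 ]Traceback (most recent call last):
  File "<stdin>", line 13, in <module>
  File "<stdin>", line 6, in q
IndexError: index 1 is out of bounds for axis 0 with size 1
```

```bash
python3 - <<'E'
from h import *
d=np.load('w2.npy',allow_pickle=True).item()
f=lambda o,s,u,v:((u+.5)/s+o[0]-.5,(v+.5)/s+o[1]-.5)
a=((265,135),6);b=((120,145),6)
def q(n,cr,pts,z):
    P=np.array([onz(d,*f(*cr,*p),z) for p in pts]); print(n,'mean',P.mean(0).round(4)); print(P[:,:2].round(4).tolist()); 
    if len(P)>1: print(' lens',np.linalg.norm(np.diff(np.r_[P,P[:1]],axis=0),axis=1).round(3),'ang0',np.arctan2(*(P[1]-P[0])[1::-1]).round(3))
q('g0',b,[(78,254)],.098);q('g2',b,[(360,265)],.098);q('g3',b,[(495,270)],.098)
q('shoulder g0',b,[(83,145),(97,345)],.081)
q('shoulder g2',b,[(362,155),(367,357)],.081)
q('shoulder g3',b,[(499,167),(497,360)],.081)
q('rack floor',a,[(60,195),(570,255),(552,385),(50,362)],.008)
q('front wall top outer edge',a,[(58,448),(605,480)],.077)
q('back wall top',a,[(180,180),(650,210)],.077)
q('mouths front',a,[(103,400),(168,405),(237,405),(300,408),(369,412),(432,412),(498,420),(558,422)],.07)
q('bar',a,[(70,65),(740,98)],.10)
print('cam',ray(d,0,0)[0])
E
```

```text
g0 mean [0.465  0.2536 0.098 ]
[[0.465, 0.2536]]
g2 mean [0.4619 0.1637 0.098 ]
[[0.4619, 0.1637]]
g3 mean [0.4604 0.1205 0.098 ]
[[0.4604, 0.1205]]
shoulder g0 mean [0.4625 0.2562 0.081 ]
[[0.4968, 0.2548], [0.4283, 0.2577]]
 lens [0.069 0.069] ang0 3.1
shoulder g2 mean [0.4592 0.1662 0.081 ]
[[0.4939, 0.1648], [0.4245, 0.1677]]
 lens [0.069 0.069] ang0 3.101
shoulder g3 mean [0.4569 0.1224 0.081 ]
[[0.4902, 0.1206], [0.4237, 0.1241]]
 lens [0.067 0.067] ang0 3.088
rack floor mean [ 0.4457 -0.1172  0.008 ]
[[0.485, -0.0243], [0.4635, -0.2118], [0.4132, -0.2105], [0.4213, -0.0222]]
 lens [0.189 0.05  0.188 0.064] ang0 -1.685
front wall top outer edge mean [ 0.4076 -0.1143  0.077 ]
[[0.4129, -0.0209], [0.4023, -0.2078]]
 lens [0.187 0.187] ang0 -1.628
back wall top mean [ 0.5012 -0.1349  0.077 ]
[[0.5058, -0.0581], [0.4967, -0.2118]]
 lens [0.154 0.154] ang0 -1.63
mouths front mean [ 0.4244 -0.115   0.07  ]
[[0.4278, -0.0363], [0.4261, -0.0585], [0.4262, -0.082], [0.4253, -0.1036], [0.424, -0.1272], [0.4241, -0.1487], [0.4213, -0.1715], [0.4207, -0.192]]
 lens [0.022 0.024 0.022 0.024 0.021 0.023 0.021 0.156] ang0 -1.646
bar mean [ 0.542  -0.1229  0.1   ]
[[0.5465, -0.0197], [0.5375, -0.2261]]
 lens [0.207 0.207] ang0 -1.615
cam [0.63501623 0.02303911 0.66931913]
```

```bash
python3 - <<'E'
from h import *
delta((0.47,-0.115,0.26),down(-np.pi/2))
E
```

```text
delta tool mm [-81.8 136.6 242.9] rotvec [ 0.     -0.0004  0.0042] rows>= 7.0
```

Call:
servo_tool(
  targets="-10 17 30 0 0 0 1;-10 17 30 0 0 0 1;-10 17 30 0 0 0 1;-10 17 30 0 0 0 1;-10 17 30 0 0 0 1;-10 17 30 0 0 0 1;-10 17 30 0 0 0 1;-10 17 30 0 0 0 1;0 0 0 0 0 0 1;0 0 0 0 0 0 1",
)

```text
time: 3.52
eef_pos: [0.4709, -0.1143, 0.263]
eef_rot: [[1.0, 0.001, -0.001], [0.001, -1.0, 0.0], [-0.001, -0.0, -1.0]]
contact_force: [0.3, -0.4, 0.8]
gripper_width: 0.0926
```

```bash
python3 - <<'E'
from h import *
st(); d=cam('wrist'); save(d,'w3.png',None,1.5)
np.save('w3.npy',d,allow_pickle=True)
E
```

```text
t 3.52 p [ 0.4709 -0.1143  0.263 ] yaw -1.5698 tilt [-5.e-04  4.e-04 -1.e+00] F [ 0.3 -0.4  0.8] w 0.0926 q [-0.33  0.18  1.76  0.    1.2   1.24]
```

View pics/w3.png

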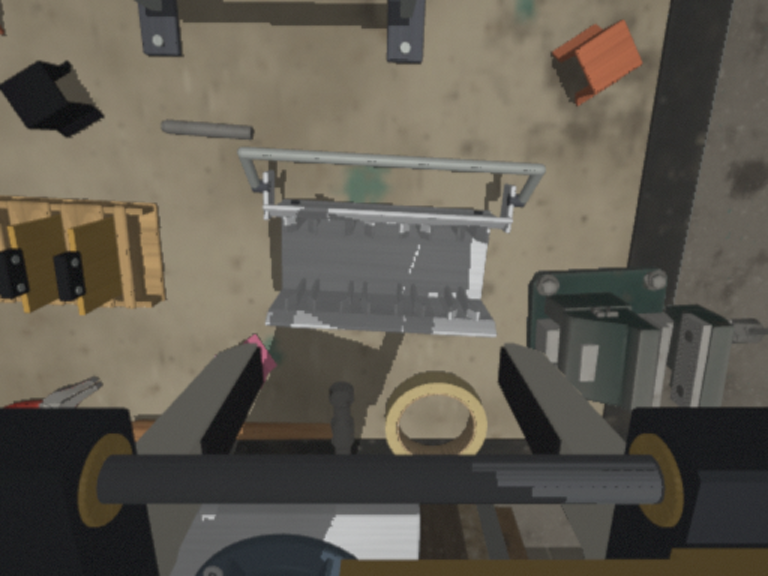

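```bash
python3 - <<'E'
from h import *
d=np.load('w3.npy',allow_pickle=True).item()
im=d['img'][95:230,155:365]; l=np.clip(im.astype(float)*1.7,0,255).astype('uint8')
cv2.imwrite('pics/w3a.png',cv2.resize(l,None,fx=3.7,fy=3.7,interpolation=cv2.INTER_CUBIC))
E
```

```text
(no output)
```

View pics/w3a.png

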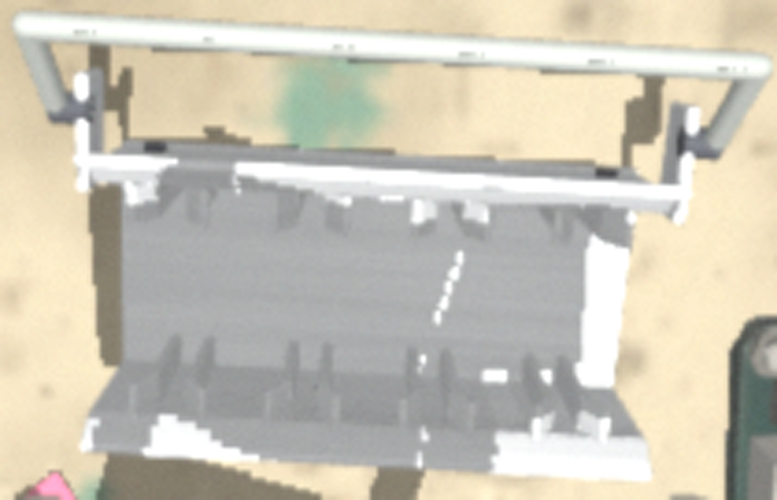

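```bash
python3 - <<'E'
from h import *
d=np.load('w3.npy',allow_pickle=True).item()
f=lambda u,v:((u+.5)/3.7+155-.5,(v+.5)/3.7+95-.5)
def q(n,pts,z):
    P=np.array([onz(d,*f(*p),z) for p in pts]); print(n,P[:,:2].round(4).tolist(),'mean',P.mean(0).round(4))
    if len(P)>1: print(' lens',np.linalg.norm(np.diff(P,axis=0),axis=1).round(4),'yaw',(np.pi/2+np.arctan2(*(P[-1]-P[0])[1::-1])).round(3))
q('front ridge tops',[(133,398),(203,398),(268,400),(338,405),(403,408),(474,412),(538,420),(603,425)],.07)
q('front wall top',[(85,450),(650,478)],.077)
q('wall back edge',[(80,160),(690,193)],.077)
q('floor front',[(123,365),(583,385)],.008)
q('bar',[(20,25),(765,68)],.105)
q('bar',[(20,25),(765,68)],.09)
q('back ridges tops',[(140,197),(203,203),(418,215),(475,217)],.07)
print(ray(d,0,0)[0])
E
```

```text
front ridge tops [[0.4286, -0.0368], [0.4286, -0.06], [0.4279, -0.0816], [0.4262, -0.1048], [0.4252, -0.1264], [0.4238, -0.1501], [0.421, -0.1715], [0.4192, -0.1933]] mean [ 0.4251 -0.1155  0.07  ]
 lens [0.0232 0.0216 0.0233 0.0216 0.0237 0.0216 0.0219] yaw -0.059
front wall top [[0.4128, -0.0214], [0.4031, -0.2086]] mean [ 0.4079 -0.115   0.077 ]
 lens [0.1875] yaw -0.052
wall back edge [[0.5079, -0.0266], [0.4981, -0.2137]] mean [ 0.503  -0.1202  0.077 ]
 lens [0.1874] yaw -0.052
floor front [[0.4203, -0.0205], [0.4124, -0.1982]] mean [ 0.4164 -0.1094  0.008 ]
 lens [0.1779] yaw -0.044
bar [[0.548, -0.0199], [0.537, -0.2234]] mean [ 0.5425 -0.1216  0.105 ]
 lens [0.2039] yaw -0.054
bar [[0.5477, -0.0155], [0.5362, -0.2285]] mean [ 0.542 -0.122  0.09 ]
 lens [0.2133] yaw -0.054
back ridges tops [[0.4955, -0.0429], [0.4936, -0.0626], [0.4899, -0.1304], [0.4893, -0.1484]] mean [ 0.4921 -0.0961  0.07  ]
 lens [0.0198 0.0679 0.018 ] yaw -0.059
[ 0.55450357 -0.11364652  0.42984729]
```

Call:
servo_tool(
  targets="0 -37 -5 0 0 0 1;0 -37 0 0 0 0 1;0 -37 0 0 0 0 1;0 -37 0 0 0 0 1;0 -37 0 0 0 0 1;0 -37 0 0 0 0 1;0 -37 0 0 0 0 1;0 -37 0 0 0 0 1;0 0 0 0 0 0 0.6;0 0 0 0 0 0 0.45",
)

```text
time: 4.4
eef_pos: [0.4715, 0.1845, 0.2694]
eef_rot: [[1.0, 0.006, 0.003], [0.006, -1.0, 0.001], [0.003, -0.001, -1.0]]
contact_force: [0.4, -0.7, 0.8]
gripper_width: 0.0841
```

```bash
python3 - <<'E'
from h import *
st(); d=cam('wrist'); save(d,'w4.png',None,1.5); save(d,'w4a.png',(150,90,400,250),3.1)
np.save('w4.npy',d,allow_pickle=True)
E
```

```text
t 4.4 p [0.4715 0.1845 0.2694] yaw -1.5644 tilt [ 2.9e-03  9.0e-04 -1.0e+00] F [ 0.4 -0.7  0.8] w 0.0841 q [0.28 0.22 1.7  0.   1.22 1.85]
```

View pics/w4.png

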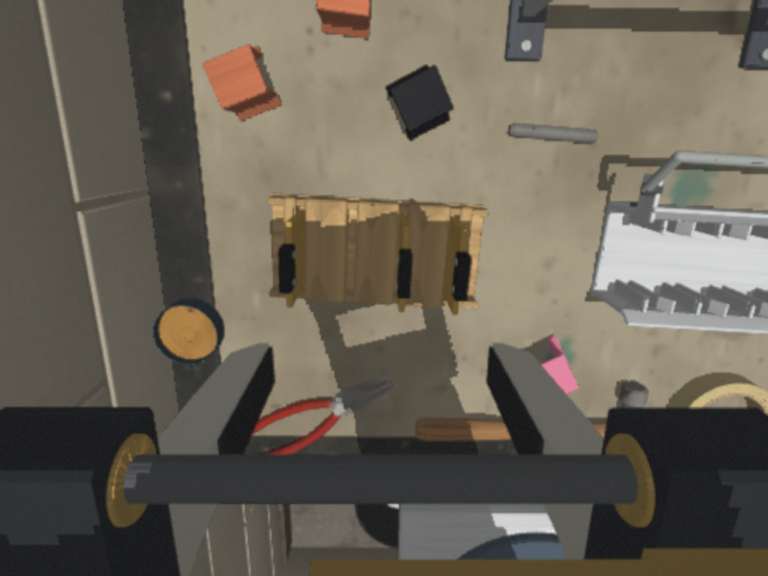

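View pics/w4a.png

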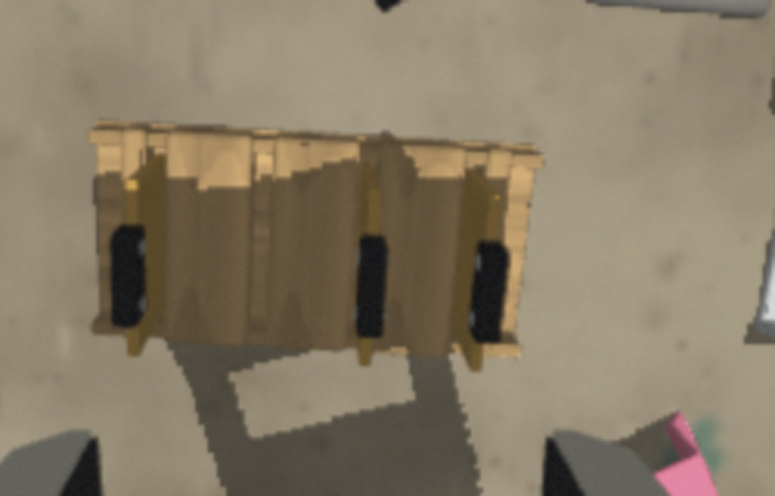

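```bash
python3 - <<'E'
from h import *
d=np.load('w4.npy',allow_pickle=True).item()
# black masks
im=d['img'].astype(int); m=((im.max(2)<45)).astype('uint8'); m[:, :170]=0; m[:155]=0; m[215:]=0
n,l,s,c=cv2.connectedComponentsWithStats(m)
for i in range(1,n):
    if s[i,4]>60:
        u,v=c[i]; cnt=np.argwhere(l==i)[:,::-1].astype(np.float32); r=cv2.minAreaRect(cnt)
        W=np.array([onz(d,*p,.097) for p in cv2.boxPoints(r)])
        ax=onz(d,u+0,v,.097); print(s[i].tolist(),c[i].round(1),'W',ax.round(4)); print(W[:,:2].round(4).tolist(), r)
f=lambda u,v:((u+.5)/3.1+150-.5,(v+.5)/3.1+90-.5)
for n,a,b in [('g0',(131,180),(136,354)),('g2',(372,162),(367,362)),('g3',(497,194),(478,368))]:
    A=onz(d,*f(*a),.081);B=onz(d,*f(*b),.081);print(n,A.round(4),B.round(4),((A+B)/2).round(4),'yaw',np.arctan2(*(A-B)[1::-1]).round(3),'len',np.linalg.norm(A-B).round(4))
# stand top corners z .03
P=[onz(d,*f(*p),.03) for p in [(95,130),(540,155),(520,350),(97,330)]]
print(np.round(P,4).tolist(),np.mean(P,0).round(4)); print('cam',ray(d,0,0)[0])
E
```

```text
[186, 163, 11, 32, 308] [190.5 178.6] W [0.4649 0.2561 0.097 ]
[[0.4828, 0.2602], [0.4828, 0.249], [0.4466, 0.2508], [0.4465, 0.2623]] ((191.0, 178.5), (31.0, 10.0), 90.0)
[265, 166, 10, 33, 258] [269.2 182. ] W [0.4615 0.1671 0.097 ]
[[0.4426, 0.1726], [0.4804, 0.171], [0.4799, 0.1618], [0.442, 0.1631]] ((269.188720703125, 181.9805450439453), (8.23393440246582, 32.249576568603516), 3.5763344764709473)
[302, 168, 11, 32, 280] [307.  183.7] W [0.4598 0.1241 0.097 ]
[[0.4417, 0.1307], [0.4786, 0.1289], [0.4775, 0.1181], [0.4406, 0.1196]] ((306.78082275390625, 183.5821990966797), (9.631001472473145, 31.457778930664062), 6.009005546569824)
g0 [0.4973 0.2559 0.081 ] [0.429  0.2574 0.081 ] [0.4631 0.2567 0.081 ] yaw -0.023 len 0.0683
g2 [0.5046 0.1667 0.081 ] [0.4263 0.1669 0.081 ] [0.4654 0.1668 0.081 ] yaw -0.003 len 0.0783
g3 [0.493  0.1199 0.081 ] [0.4241 0.1232 0.081 ] [0.4585 0.1216 0.081 ] yaw -0.048 len 0.069
[[0.5099, 0.2799, 0.03], [0.5008, 0.0934, 0.03], [0.414, 0.096, 0.03], [0.4221, 0.2845, 0.03]] [0.4617 0.1885 0.03  ]
cam [0.55456379 0.18549386 0.43666037]
```

```bash
python3 - <<'E'
from h import *
delta((0.4595,.1215,.14),down(-np.pi/2-.035))
E
```

```text
delta tool mm [-12.6  61.7 129.1] rotvec [-0.0006 -0.0023  0.0395] rows>= 3.4
```

Call:
servo_tool(
  targets="-3 15 0 0 0 0 0.36;-3 15 0 0 0 0 0.36;-3 16 20 0 -0.002 0.04 0.36;-3 18 30 0 0 0 0.36;0 0 30 0 0 0 0.36;0 0 30 0 0 0 0.36;0 0 18 0 0 0 0.36;0 0 0 0 0 0 0.36;0 0 0 0 0 0 0.36;0 0 0 0 0 0 0.36",
)

```text
time: 5.28
eef_pos: [0.4595, 0.1181, 0.1414]
eef_rot: [[0.999, -0.039, 0.0], [-0.039, -0.999, 0.0], [0.0, -0.0, -1.0]]
contact_force: [0.1, -0.4, -0.1]
gripper_width: 0.0331
```

```bash
python3 - <<'E'
from h import *
st(); d=cam('wrist'); save(d,'w5.png',None,1.5); d=cam('side'); save(d,'s5.png',(150,140,300,240),5)
delta((0.4595,.1215,.069),down(-np.pi/2-.035))
E
```

```text
t 5.28 p [0.4595 0.1181 0.1414] yaw -1.6096 tilt [ 5.e-04  4.e-04 -1.e+00] F [ 0.1 -0.4 -0.1] w 0.0331 q [0.15 0.32 1.92 0.   0.9  1.76]
delta tool mm [-0.1 -3.1 72.3] rotvec [-0.0005 -0.0009 -0.0034] rows>= 1.7
```

View pics/w5.png

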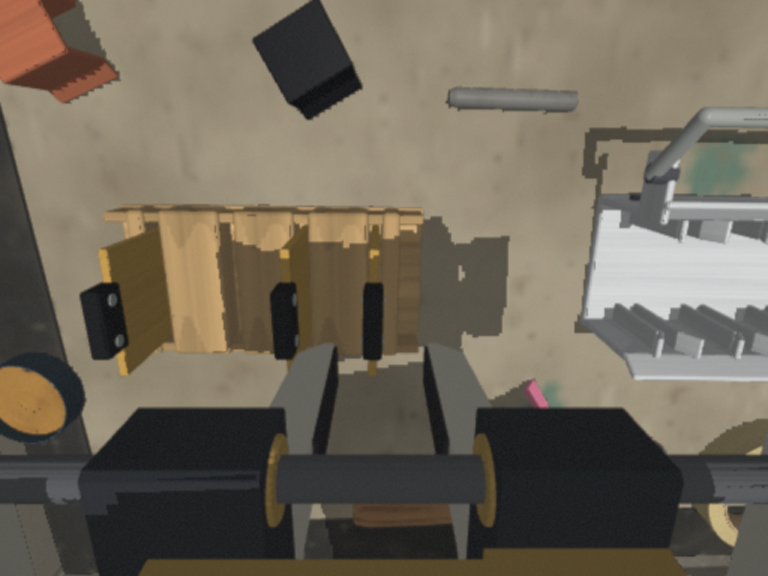

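View pics/s5.png

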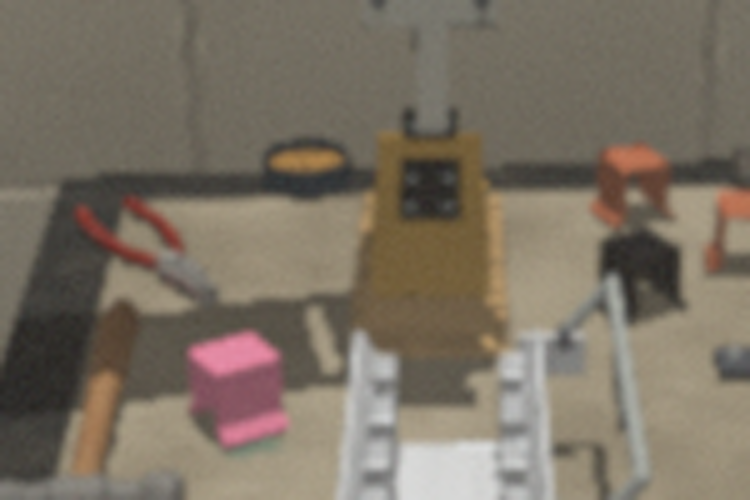

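```bash
python3 - <<'E'
from h import *
d=cam('wrist')
for n,u,v in [('g3',372.5,321),('g2',289,321),('g0',110,322)]:
    print(n,onz(d,u/1.5,v/1.5,.098).round(4), onz(d,u/1.5,v/1.5,.088).round(4))
print(proj(d,observe()['eef_pos'])*1.5)
E
```

```text
g3 [0.4607 0.1224 0.098 ] [0.4568 0.1228 0.088 ]
g2 [0.4622 0.1628 0.098 ] [0.4584 0.165  0.088 ]
g0 [0.465  0.2495 0.098 ] [0.4613 0.2558 0.088 ]
[381.12680103 363.66149866]
```

Call:
servo_tool(
  targets="0.5 -4 18 0 0 -0.003 0.36;0 0 18 0 0 0 0.36;0 0 18 0 0 0 0.36;0 0 18 0 0 0 0.36;0 0 0 0 0 0 0.36;0 0 0 0 0 0 0;0 0 0 0 0 0 0;0 0 0 0 0 0 0;0 0 0 0 0 0 0",
  grip_force=25,
)

```text
time: 6.18
eef_pos: [0.4596, 0.1225, 0.0687]
eef_rot: [[0.999, -0.035, -0.0], [-0.035, -0.999, 0.0], [-0.0, -0.0, -1.0]]
contact_force: [-0.8, -0.4, -0.3]
gripper_width: 0.0115
```

Call:
servo_tool(
  targets="0 0 0 0 0 0 0;0 0 0 0 0 0 0;0 0 -10 0 0 0 0;0 0 -15 0 0 0 0;0 0 -25 0 0 0 0;0 0 -35 0 0 0 0;0 0 -35 0 0 0 0;0 0 0 0 0 0 0;0 0 0 0 0 0 0",
)

```text
time: 6.93
eef_pos: [0.4599, 0.1225, 0.1897]
eef_rot: [[0.999, -0.035, 0.002], [-0.035, -0.999, 0.001], [0.002, -0.001, -1.0]]
contact_force: [0.0, -0.4, -1.9]
gripper_width: 0.01
```

```bash
python3 - <<'E'
from h import *
st(); d=cam('wrist'); save(d,'w6.png',None,1.5); d=cam('side'); save(d,'s6.png',(150,110,350,260),4)
# rack target slot s=+67.5
delta((.4560+.053*.0675,-0.1173+.0675,.19),down(-np.pi/2-.053))
E
```

```text
t 6.93 p [0.4599 0.1225 0.1897] yaw -1.606 tilt [ 2.e-03  7.e-04 -1.e+00] F [ 0.  -0.4 -1.9] w 0.01 q [0.16 0.25 1.87 0.   1.02 1.77]
delta tool mm [  7.  171.9  -2.8] rotvec [0.0002 0.0029 0.0178] rows>= 4.1
```

View pics/w6.png

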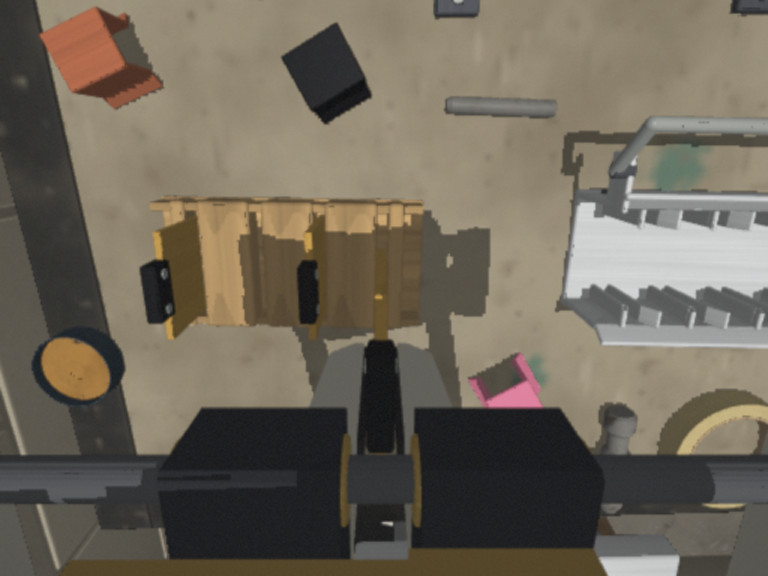

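View pics/s6.png

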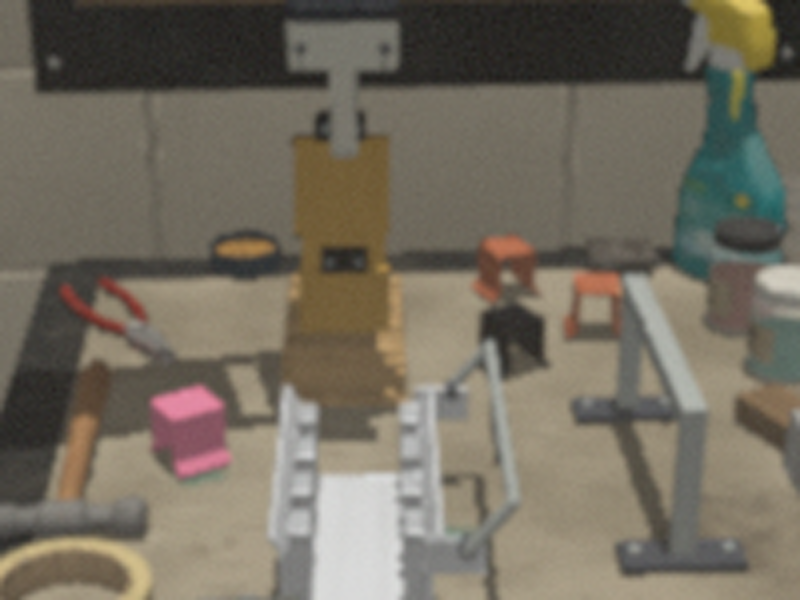

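Call:
servo_tool(
  targets="0 25 0 0 0 0.0178 0;0 25 0 0 0 0 0;1 25 0 0 0 0 0;1 25 0 0 0 0 0;1 25 0 0 0 0 0;0 25 0 0 0 0 0;0.5 21 0 0 0.003 0 0;0 0 0 0 0 0 0;0 0 0 0 0 0 0;0 0 0 0 0 0 0",
)

```text
time: 7.87
eef_pos: [0.4536, -0.0481, 0.1868]
eef_rot: [[0.999, -0.053, -0.001], [-0.053, -0.999, 0.0], [-0.001, -0.0, -1.0]]
contact_force: [0.5, -0.3, -1.0]
gripper_width: 0.0096
```

```bash
python3 - <<'E'
from h import *
st(); d=cam('wrist'); save(d,'w7.png',None,1.5); np.save('w7.npy',d,allow_pickle=True); d=cam('side'); save(d,'s7.png',(170,140,310,280),4.2);d=cam('scene'); save(d,'c7.png',(210,130,370,290),3.7)
delta((.4560+.053*.0675,-0.1173+.0675,.14),down(-np.pi/2-.053))
E
```

```text
t 7.87 p [ 0.4536 -0.0481  0.1868] yaw -1.6241 tilt [-8.e-04  5.e-04 -1.e+00] F [ 0.5 -0.3 -1. ] w 0.0096 q [-0.21  0.22  1.92  0.    1.    1.42]
delta tool mm [ 5.7  1.7 47.3] rotvec [-0.0001 -0.0003  0.0011] rows>= 1.1
```

View pics/w7.png

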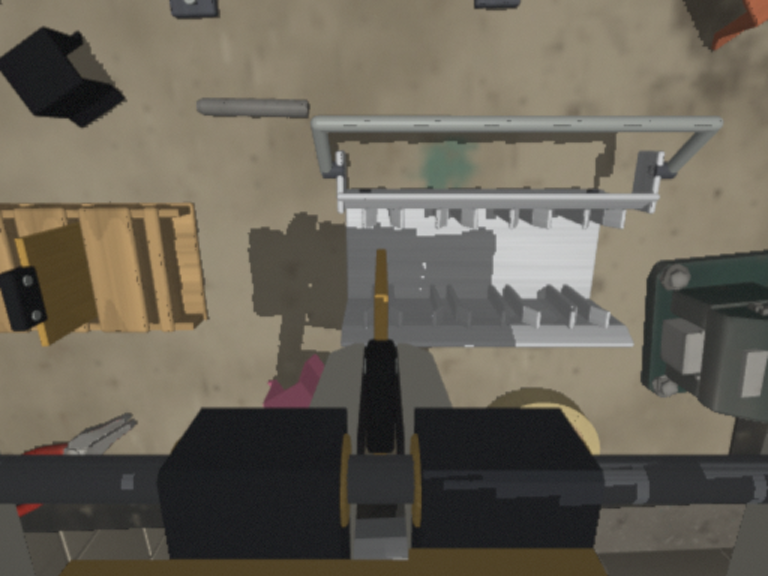

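View pics/s7.png

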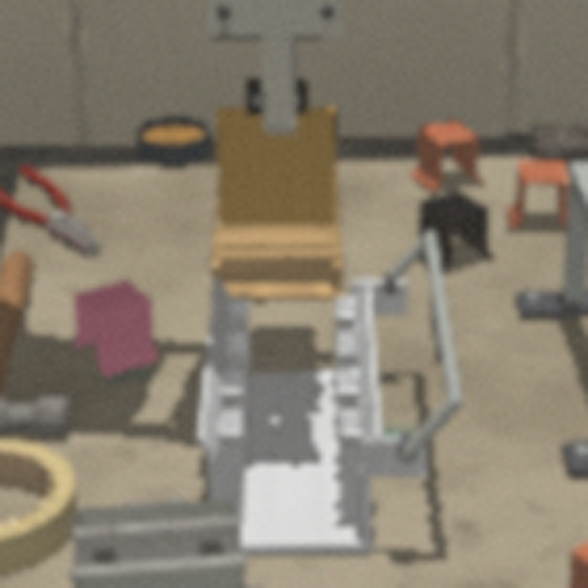

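View pics/c7.png

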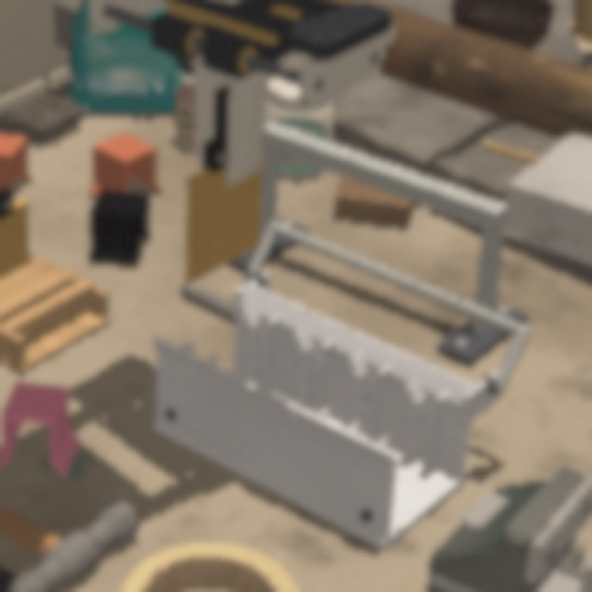

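```bash
python3 - <<'E'
from h import *
d=np.load('w7.npy',allow_pickle=True).item()
im=d['img'][115:240,215:430]; l=np.clip(im.astype(float)*1.6,0,255).astype('uint8')
cv2.imwrite('pics/w7a.png',cv2.resize(l,None,fx=3.7,fy=3.7,interpolation=cv2.INTER_CUBIC))
E
```

```text
(no output)
```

View pics/w7a.png

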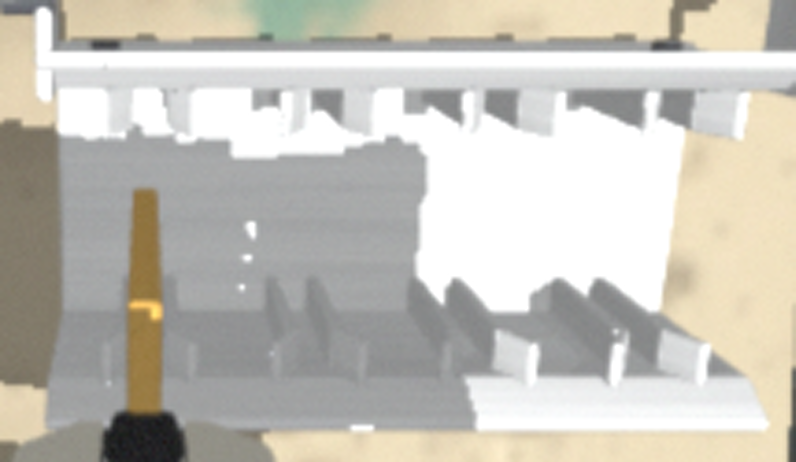

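```bash
python3 - <<'E'
from h import *
d=np.load('w7.npy',allow_pickle=True).item()
f=lambda u,v:((u+.5)/3.7+215-.5,(v+.5)/3.7+115-.5)
for n,u,v,z in [('frontL',108,355,.07),('frontR',191,355,.07),('front2L',274,357,.07),('front2R',362,355,.07),('f3L',446,357,.07),('f3R',533,357,.07),('f4L',616,360,.07),('f4R',705,357,.07),
 ('b1L',110,90,.07),('b1R',190,90,.07),('b2L',282,90,.07),('b2R',370,90,.07),('b3L',465,90,.07),('b3R',557,90,.07),
 ('panel bottom far',145,190,.124),('panel bottom front',144,410,.124),('frontwall',50,428,.077),('frontwall',765,428,.077),('back beam',40,85,.077),('back beam top',40,52,.077),('floor f',62,312,.008),('floor f',660,312,.008)]:
    print(n,onz(d,*f(u,v),z).round(4))
E
```

```text
frontL [ 0.4298 -0.037   0.07  ]
frontR [ 0.4287 -0.0589  0.07  ]
front2L [ 0.4269 -0.0808  0.07  ]
front2R [ 0.4263 -0.104   0.07  ]
f3L [ 0.4245 -0.1261  0.07  ]
f3R [ 0.4233 -0.149   0.07  ]
f4L [ 0.4213 -0.171   0.07  ]
f4R [ 0.4209 -0.1944  0.07  ]
b1L [ 0.4992 -0.0418  0.07  ]
b1R [ 0.4982 -0.0615  0.07  ]
b2L [ 0.497  -0.0841  0.07  ]
b2R [ 0.4958 -0.1057  0.07  ]
b3L [ 0.4946 -0.129   0.07  ]
b3R [ 0.4934 -0.1515  0.07  ]
panel bottom far [ 0.4858 -0.0497  0.124 ]
panel bottom front [ 0.4371 -0.0469  0.124 ]
frontwall [ 0.4128 -0.0209  0.077 ]
frontwall [ 0.4029 -0.2084  0.077 ]
back beam [ 0.5022 -0.0254  0.077 ]
back beam top [ 0.51   -0.0261  0.077 ]
floor f [ 0.4217 -0.0201  0.008 ]
floor f [ 0.4117 -0.2098  0.008 ]
```

Call:
servo_tool(
  targets="3.5 1 10 0 0 0 0;4 1 10 0 0 0 0;0 0 10 0 0 0 0;0 0 10 0 0 0 0;0 0 10 0 0 0 0;0 0 10 0 0 0 0;0 0 10 0 0 0 0;0 0 5 0 0 0 0;0 0 0 0 0 0 0",
)

```text
time: 8.77
eef_pos: [0.4609, -0.0509, 0.1114]
eef_rot: [[0.999, -0.053, -0.001], [-0.053, -0.999, 0.0], [-0.001, -0.0, -1.0]]
contact_force: [0.8, 0.2, -0.7]
gripper_width: 0.0097
```

```bash
python3 - <<'E'
from h import *
st(); d=cam('wrist'); save(d,'w8.png',(215,115,430,240),3.7); d=cam('side'); save(d,'s8.png',(170,140,310,280),4.2)
delta((.4613,-.0498,.0707),down(-np.pi/2-.053))
E
```

```text
t 8.77 p [ 0.4609 -0.0509  0.1114] yaw -1.6239 tilt [-9.e-04  3.e-04 -1.e+00] F [ 0.8  0.2 -0.7] w 0.0097 q [-0.21  0.35  1.97  0.    0.83  1.41]
delta tool mm [-0.4 -1.2 42. ] rotvec [ 0.0001 -0.001   0.    ] rows>= 1.0
```

View pics/w8.png

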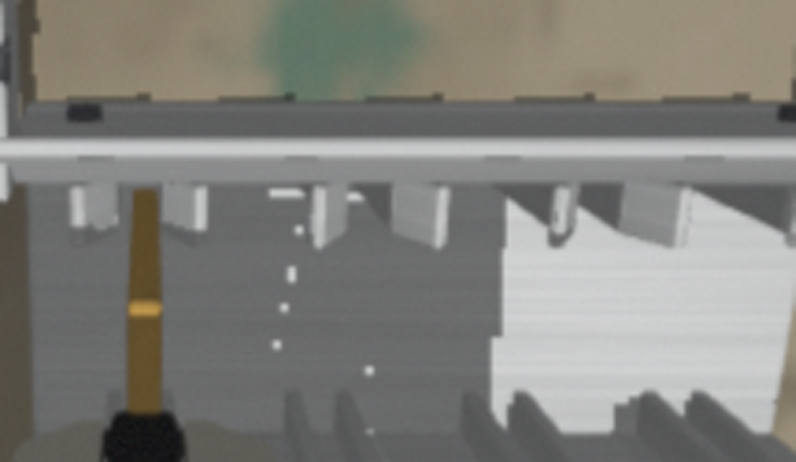

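View pics/s8.png

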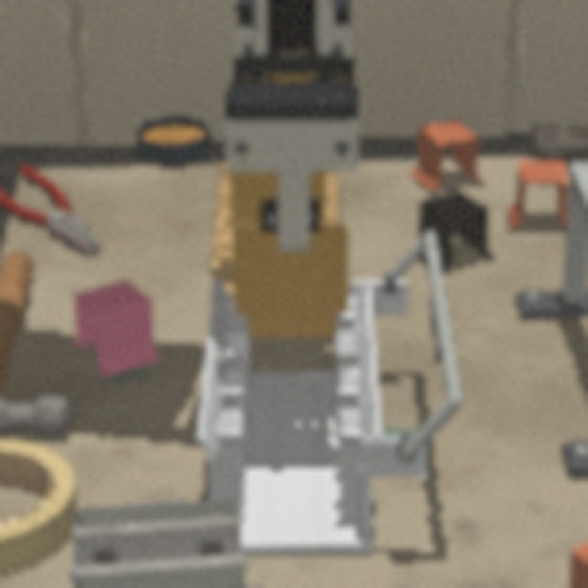

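Call:
servo_tool(
  targets="0 -0.6 0 0 0 0 0;0 -0.6 0 0 0 0 0;0 0 8 0 0 0 0;0 0 8 0 0 0 0;0 0 8 0 0 0 0;0 0 6 0 0 0 0;0 0 6 0 0 0 0;0 0 3 0 0 0 0;0 0 2 0 0 0 0;0 0 0 0 0 0 0;0 0 0 0 0 0 0",
)

```text
time: 9.78
eef_pos: [0.4618, -0.0498, 0.0717]
eef_rot: [[0.999, -0.053, 0.001], [-0.053, -0.999, -0.0], [0.001, 0.0, -1.0]]
contact_force: [0.1, -0.4, -1.1]
gripper_width: 0.0097
```

Near floor, no contact yet. Touch down, release, rise.

Call:
servo_tool(
  targets="0 0 1.5 0 0 0 0;0 0 0 0 0 0 0;0 0 0 0 0 0 0",
)

```text
time: 10.03
eef_pos: [0.4622, -0.0499, 0.0706]
eef_rot: [[0.999, -0.053, 0.002], [-0.053, -0.999, -0.0], [0.002, 0.0, -1.0]]
contact_force: [1.6, 0.1, 3.7]
gripper_width: 0.0101
```

Call:
servo_tool(
  targets="0 0 0 0 0 0 0.3;0 0 0 0 0 0 0.3;0 0 0 0 0 0 0.3;0 0 0 0 0 0 0.3;0 0 -10 0 0 0 0.3;0 0 -25 0 0 0 0.3;0 0 -30 0 0 0 0.3;0 0 -30 0 0 0 0.3;0 0 0 0 0 0 0.3;0 0 0 0 0 0 0.3",
)

```text
time: 10.87
eef_pos: [0.4623, -0.0499, 0.1668]
eef_rot: [[0.999, -0.053, 0.004], [-0.053, -0.999, -0.001], [0.004, 0.001, -1.0]]
contact_force: [-0.2, 0.7, -0.1]
gripper_width: 0.028
```

```bash
python3 - <<'E'
from h import *
st(); d=cam('wrist'); save(d,'w9.png',None,1.5); np.save('w9.npy',d,allow_pickle=True); d=cam('side'); save(d,'s9.png',(170,140,310,280),4.2)
delta((.4600,.1660,.16),down(-np.pi/2-.035))
E
```

```text
t 10.87 p [ 0.4623 -0.0499  0.1668] yaw -1.6238 tilt [ 4.3e-03 -8.0e-04 -1.0e+00] F [-0.2  0.7 -0.1] w 0.028 q [-0.21  0.26  1.92  0.    0.95  1.42]
delta tool mm [ -12.5 -215.3    4.7] rotvec [-0.0001 -0.0002 -0.018 ] rows>= 5.2
```

View pics/w9.png

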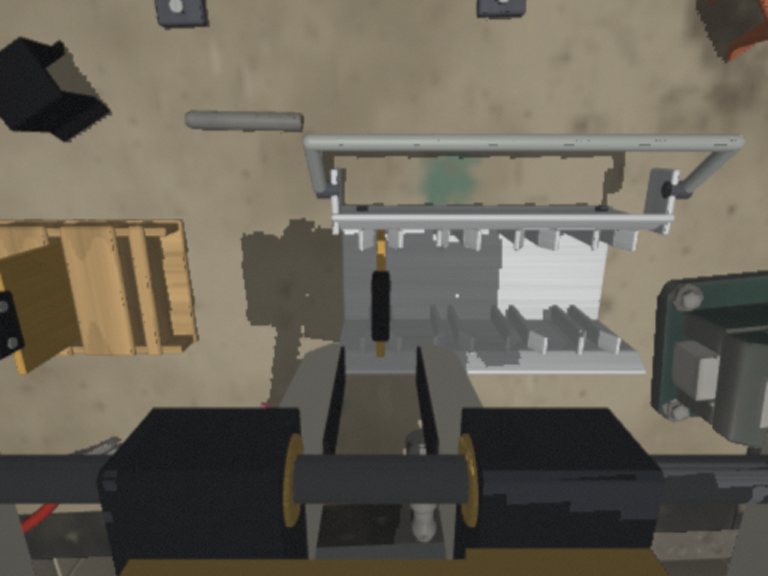

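View pics/s9.png

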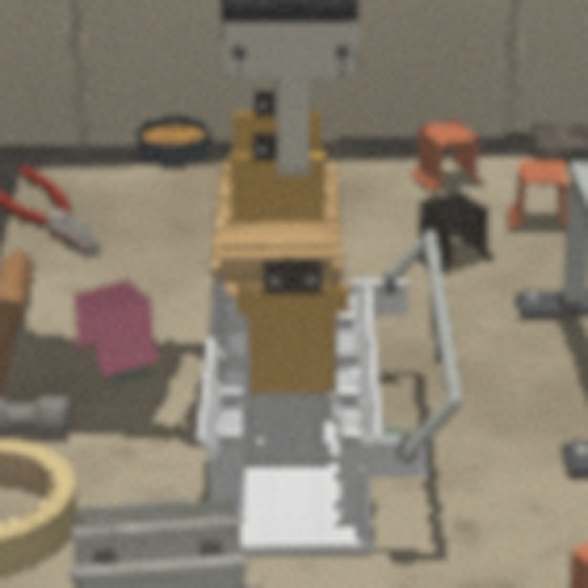

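Call:
servo_tool(
  targets="-2 -31 0 0 0 -0.018 0.33;-1 -31 0 0 0 0 0.33;-1 -31 0 0 0 0 0.33;-1 -31 0 0 0 0 0.33;-1 -31 0 0 0 0 0.33;-1 -31 0 0 0 0 0.33;-1 -28 0 0 0 0 0.33;0 0 10 0 0 0 0.33;0 0 10 0 0 0 0.33;0 0 0 0 0 0 0.33;0 0 0 0 0 0 0.33;0 0 0 0 0 0 0.33",
)

```text
time: 11.97
eef_pos: [0.4616, 0.1634, 0.1449]
eef_rot: [[0.999, -0.036, 0.0], [-0.036, -0.999, -0.0], [0.0, 0.0, -1.0]]
contact_force: [-0.3, 0.6, 0.2]
gripper_width: 0.0306
```

```bash
python3 - <<'E'
from h import *
st(); d=cam('wrist'); save(d,'w10.png',None,1.5); np.save('w10.npy',d,allow_pickle=True)
delta((.459,.1648,.069),down(-np.pi/2-.035))
im=d['img'].astype(int); m=((im.max(2)<45)).astype('uint8'); m[:165]=0; m[240:]=0
n,l,s,c=cv2.connectedComponentsWithStats(m)
for i in range(1,n):
    if 100<s[i,4]<900: print(s[i].tolist(),c[i].round(1),onz(d,*c[i],.097).round(4))
E
```

```text
t 11.97 p [0.4616 0.1634 0.1449] yaw -1.6072 tilt [ 2.e-04 -4.e-04 -1.e+00] F [-0.3  0.6  0.2] w 0.0306 q [ 0.25  0.34  1.88 -0.    0.93  1.85]
delta tool mm [-2.9 -1.2 76.2] rotvec [ 0.0002 -0.0009 -0.0014] rows>= 1.8
[120, 187, 24, 50, 855] [130.8 211.7] [0.466  0.2544 0.097 ]
[244, 188, 12, 50, 592] [249.5 212.4] [0.4622 0.1667 0.097 ]
```

View pics/w10.png

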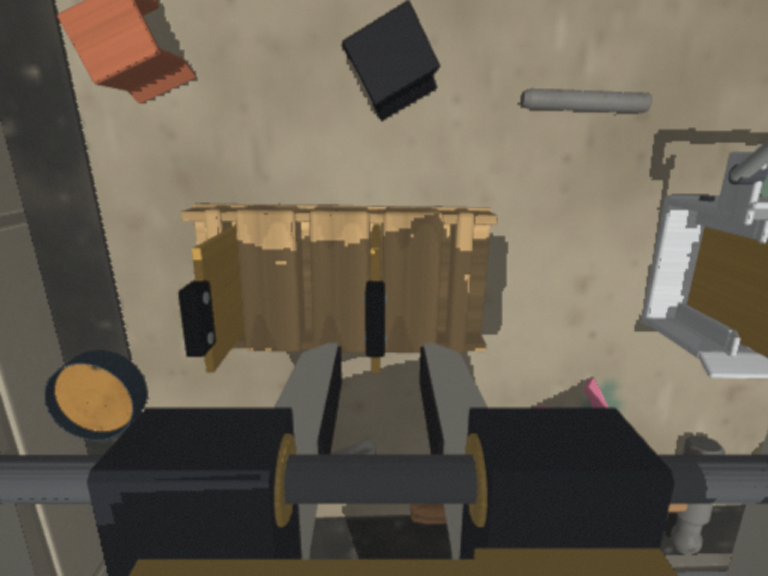

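Call:
servo_tool(
  targets="-1.6 -2.6 19 0 0 0 0.33;0 0 19 0 0 0 0.33;0 0 19 0 0 0 0.33;0 0 19 0 0 0 0.33;0 0 0 0 0 0 0.33;0 0 0 0 0 0 0;0 0 0 0 0 0 0;0 0 0 0 0 0 0;0 0 0 0 0 0 0;0 0 0 0 0 0 0;0 0 0 0 0 0 0",
)

```text
time: 12.93
eef_pos: [0.4609, 0.167, 0.0702]
eef_rot: [[0.999, -0.035, 0.003], [-0.035, -0.999, 0.0], [0.003, -0.0, -1.0]]
contact_force: [-1.3, -1.9, 7.5]
gripper_width: 0.0099
```

Call:
servo_tool(
  targets="0 0 -10 0 0 0 0;0 0 -15 0 0 0 0;0 0 -25 0 0 0 0;0 0 -35 0 0 0 0;0 0 -35 0 0 0 0;0 0 0 0 0 0 0;0 0 0 0 0 0 0",
)

```text
time: 13.52
eef_pos: [0.4608, 0.1673, 0.1913]
eef_rot: [[0.999, -0.035, 0.005], [-0.035, -0.999, 0.001], [0.005, -0.001, -1.0]]
contact_force: [-0.3, -1.2, -2.3]
gripper_width: 0.0101
```

```bash
python3 - <<'E'
from h import *
st(); d=cam('side'); save(d,'s11.png',(150,110,350,260),4)
delta((.460,-.0946,.19),down(-np.pi/2-.053))
E
```

```text
t 13.52 p [0.4608 0.1673 0.1913] yaw -1.6057 tilt [ 0.005  0.001 -1.   ] F [-0.3 -1.2 -2.3] w 0.0101 q [ 0.25  0.27  1.84 -0.    1.03  1.86]
delta tool mm [  9.2 261.5  -0.4] rotvec [-0.0003 -0.002   0.018 ] rows>= 6.3
```

View pics/s11.png

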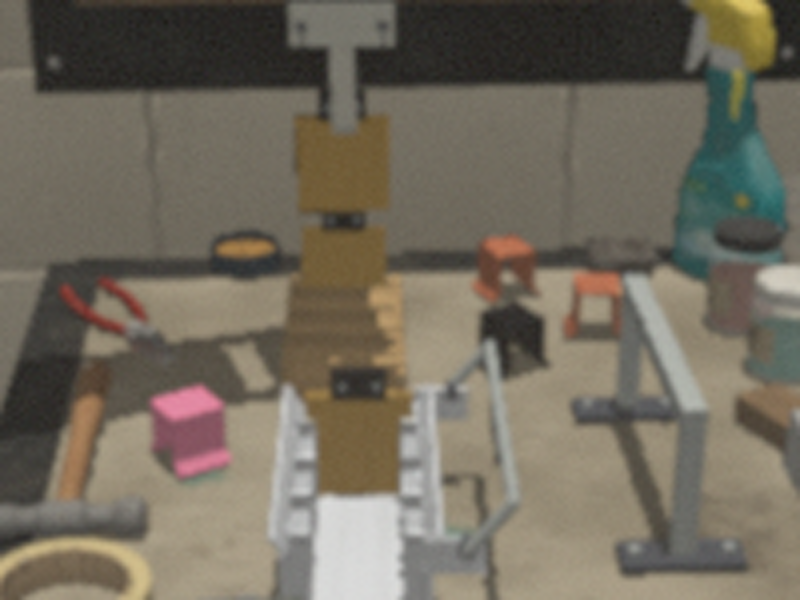

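Call:
servo_tool(
  targets="1 33 0 0 0 0.018 0;1.5 33 0 0 0 0 0;1.5 33 0 0 0 0 0;1.5 33 0 0 0 0 0;1.5 33 0 0 0 0 0;1.5 33 0 0 0 0 0;1.5 33 0 0 0 0 0;1.5 30 0 0 0 0 0;0 0 0 0 0 0 0;0 0 0 0 0 0 0;0 0 0 0 0 0 0",
)

```text
time: 14.48
eef_pos: [0.4577, -0.0937, 0.1882]
eef_rot: [[0.999, -0.053, -0.001], [-0.053, -0.999, 0.001], [-0.001, -0.001, -1.0]]
contact_force: [0.4, 0.8, -0.7]
gripper_width: 0.0098
```

```bash
python3 - <<'E'
from h import *
st(); d=cam('wrist'); im=d['img'][115:240,215:430]
cv2.imwrite('pics/w12.png',cv2.resize(np.clip(im*1.5,0,255).astype('uint8'),None,fx=3.7,fy=3.7))
delta((.459,-.0946,.14),down(-np.pi/2-.053))
E
```

```text
t 14.48 p [ 0.4577 -0.0937  0.1882] yaw -1.6242 tilt [-1.e-03  8.e-04 -1.e+00] F [ 0.4  0.8 -0.7] w 0.0098 q [-0.3   0.24  1.89  0.    1.01  1.32]
delta tool mm [ 1.2  1.2 48.4] rotvec [-0.0006  0.0006  0.0005] rows>= 1.2
```

View pics/w12.png

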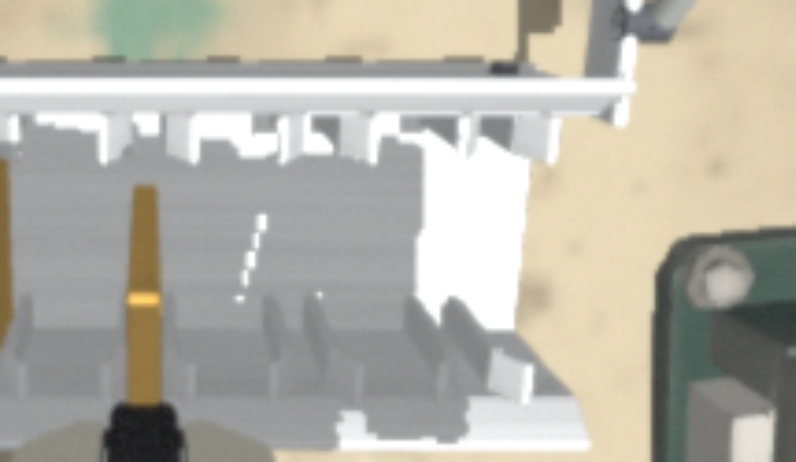

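Call:
servo_tool(
  targets="1 1 10 0 0 0 0;0 0 12 0 0 0 0;0 0 12 0 0 0 0;0 0 12 0 0 0 0;0 0 12 0 0 0 0;0 0 12 0 0 0 0;0 0 8 0 0 0 0;0 0 0 0 0 0 0;0 0 0 0 0 0 0",
)

```text
time: 15.28
eef_pos: [0.4592, -0.0948, 0.1108]
eef_rot: [[0.999, -0.052, 0.0], [-0.052, -0.999, 0.0], [0.0, -0.0, -1.0]]
contact_force: [-0.5, -0.1, -0.6]
gripper_width: 0.0099
```

Call:
servo_tool(
  targets="0 0 8 0 0 0 0;0 0 8 0 0 0 0;0 0 8 0 0 0 0;0 0 8 0 0 0 0;0 0 5 0 0 0 0;0 0 3 0 0 0 0;0 0 0 0 0 0 0;0 0 0 0 0 0 0",
)

```text
time: 15.95
eef_pos: [0.4597, -0.0955, 0.0716]
eef_rot: [[0.999, -0.053, 0.002], [-0.053, -0.999, -0.0], [0.002, 0.0, -1.0]]
contact_force: [-3.3, -0.8, 8.9]
gripper_width: 0.0098
```

Call:
servo_tool(
  targets="0 0 0 0 0 0 0.3;0 0 0 0 0 0 0.3;0 0 0 0 0 0 0.3;0 0 0 0 0 0 0.3;0 0 -10 0 0 0 0.3;0 0 -25 0 0 0 0.3;0 0 -30 0 0 0 0.3;0 0 -30 0 0 0 0.3;0 0 0 0 0 0 0.3;0 0 0 0 0 0 0.3",
)

```text
time: 16.78
eef_pos: [0.46, -0.0955, 0.1678]
eef_rot: [[0.999, -0.053, 0.004], [-0.053, -0.999, -0.001], [0.004, 0.001, -1.0]]
contact_force: [-0.3, -0.3, -0.5]
gripper_width: 0.0277
```

```bash
python3 - <<'E'
from h import *
st(); d=cam('wrist'); save(d,'w13.png',None,1.5);d=cam('side'); save(d,'s13.png',(170,140,310,280),4.2)
delta((.4625,.2540,.15),down(-np.pi/2-.035))
E
```

```text
t 16.78 p [ 0.46   -0.0955  0.1678] yaw -1.6238 tilt [ 0.0043 -0.0012 -1.    ] F [-0.3 -0.3 -0.5] w 0.0277 q [-0.3   0.27  1.91  0.    0.96  1.32]
delta tool mm [ -14.8 -348.8   15.8] rotvec [-0.0001 -0.0002 -0.018 ] rows>= 8.4
```

View pics/w13.png

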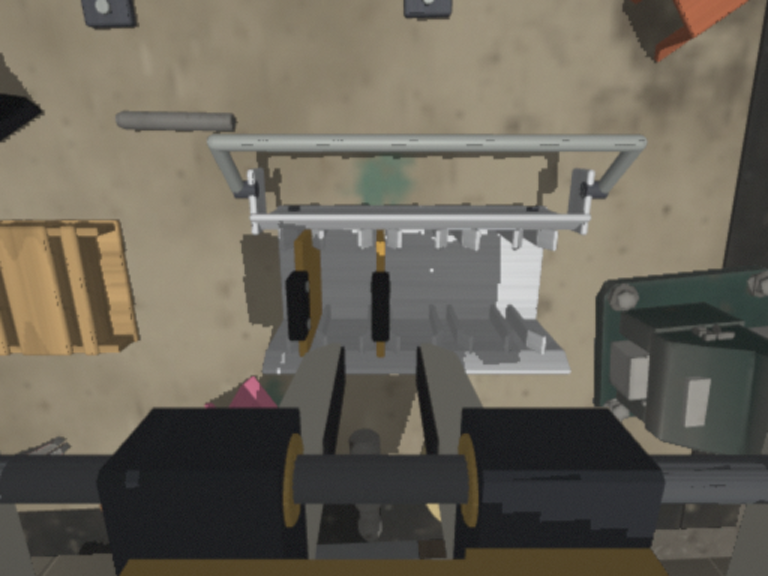

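View pics/s13.png

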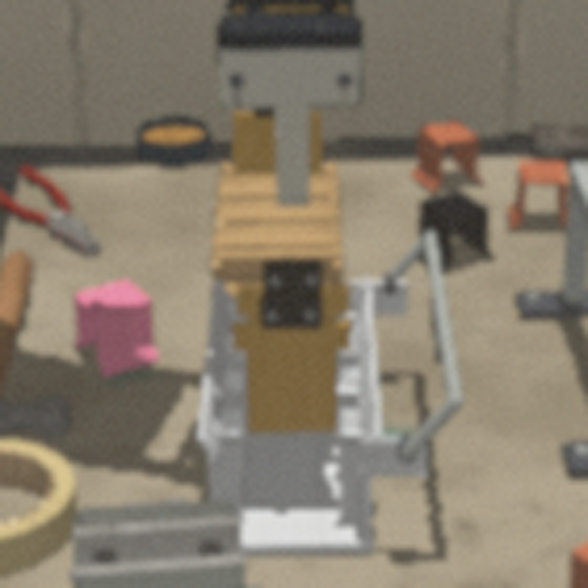

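Good. Third panel.

Call:
servo_tool(
  targets="-1 -35 0 0 0 -0.018 0.33;-1 -35 0 0 0 0 0.33;-1 -35 0 0 0 0 0.33;-1 -35 0 0 0 0 0.33;-1 -35 0 0 0 0 0.33;-1 -35 0 0 0 0 0.33;-1 -35 0 0 0 0 0.33;-1 -35 0 0 0 0 0.33;-1 -35 8 0 0 0 0.33;-1 -33 8 0 0 0 0.33;0 0 0 0 0 0 0.33;0 0 0 0 0 0 0.33;0 0 0 0 0 0 0.33",
)

```text
time: 17.97
eef_pos: [0.4616, 0.2522, 0.1492]
eef_rot: [[0.999, -0.035, -0.001], [-0.035, -0.999, -0.001], [-0.001, 0.001, -1.0]]
contact_force: [-0.5, -0.5, -0.2]
gripper_width: 0.0306
```

```bash
python3 - <<'E'
from h import *
st(); d=cam('wrist'); save(d,'w14.png',None,1.5)
im=d['img'].astype(int); m=((im.max(2)<45)).astype('uint8'); m[:165]=0; m[240:]=0
n,l,s,c=cv2.connectedComponentsWithStats(m)
for i in range(1,n):
    if 100<s[i,4]<900: print(s[i].tolist(),c[i].round(1),onz(d,*c[i],.097).round(4))
delta((.4625,.2555,.069),down(-np.pi/2-.035))
E
```

```text
t 17.97 p [0.4616 0.2522 0.1492] yaw -1.6055 tilt [-9.0e-04 -1.1e-03 -1.0e+00] F [-0.5 -0.5 -0.2] w 0.0306 q [ 0.41  0.39  1.78 -0.    0.97  2.02]
[241, 182, 13, 49, 573] [247.2 205.5] [0.4661 0.2572 0.097 ]
delta tool mm [ 0.5 -3.7 80.6] rotvec [ 0.0008  0.0002 -0.0006] rows>= 1.9
```

View pics/w14.png

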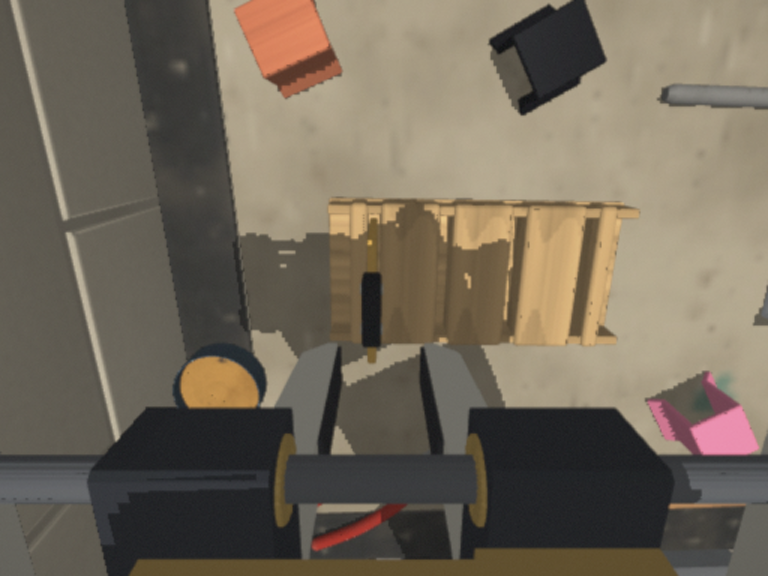

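Call:
servo_tool(
  targets="2.5 -4.4 20 0 0 0 0.33;0 0 20 0 0 0 0.33;0 0 20 0 0 0 0.33;0 0 20 0 0 0 0.33;0 0 0 0 0 0 0.33;0 0 0 0 0 0 0;0 0 0 0 0 0 0;0 0 0 0 0 0 0;0 0 0 0 0 0 0;0 0 0 0 0 0 0;0 0 0 0 0 0 0",
)

```text
time: 18.93
eef_pos: [0.4655, 0.2573, 0.0713]
eef_rot: [[0.999, -0.035, 0.003], [-0.035, -0.999, 0.0], [0.003, -0.001, -1.0]]
contact_force: [0.4, -2.1, 7.2]
gripper_width: 0.0096
```

Call:
servo_tool(
  targets="0 0 -10 0 0 0 0;0 0 -15 0 0 0 0;0 0 -25 0 0 0 0;0 0 -35 0 0 0 0;0 0 -35 0 0 0 0;0 0 0 0 0 0 0;0 0 0 0 0 0 0",
)

```text
time: 19.52
eef_pos: [0.4654, 0.2576, 0.1924]
eef_rot: [[0.999, -0.035, 0.005], [-0.035, -0.999, 0.002], [0.005, -0.002, -1.0]]
contact_force: [0.1, -0.3, -2.8]
gripper_width: 0.0097
```

```bash
python3 - <<'E'
from h import *
st(); d=cam('side'); save(d,'s15.png',(150,110,350,260),4)
delta((.457,-.1398,.19),down(-np.pi/2-.053))
E
```

```text
t 19.52 p [0.4654 0.2576 0.1924] yaw -1.6057 tilt [ 0.0048  0.0017 -1.    ] F [ 0.1 -0.3 -2.8] w 0.0097 q [ 0.42  0.35  1.73 -0.    1.06  2.02]
delta tool mm [  6.3 397.    0.5] rotvec [-0.0004 -0.0018  0.0181] rows>= 9.5
```

View pics/s15.png

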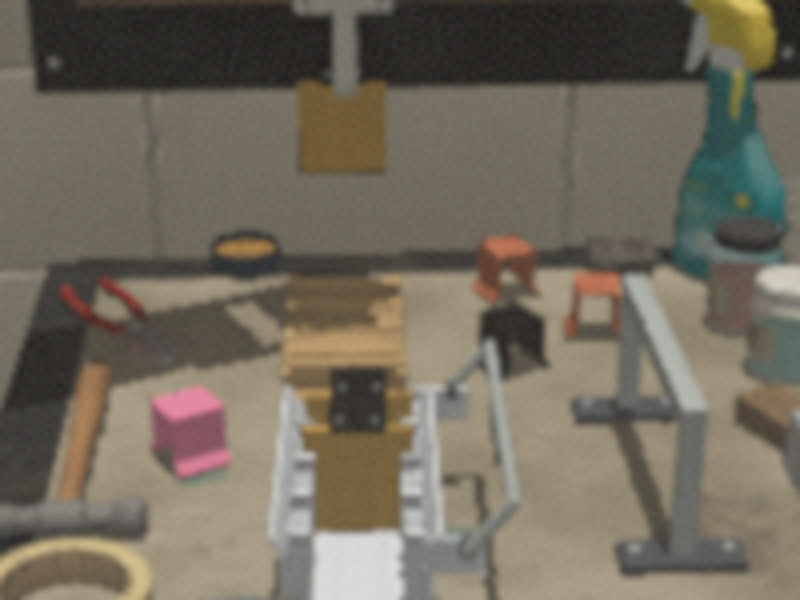

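Call:
servo_tool(
  targets="0.5 36 0 0 0 0.018 0;1 36 0 0 0 0 0;1 36 0 0 0 0 0;1 36 0 0 0 0 0;1 36 0 0 0 0 0;1 36 0 0 0 0 0;1 36 0 0 0 0 0;1 36 0 0 0 0 0;1 36 0 0 0 0 0;2 36 0 0 0 0 0;2 36 0 0 0 0 0;0 0 0 0 0 0 0;0 0 0 0 0 0 0;0 0 0 0 0 0 0",
)

```text
time: 20.73
eef_pos: [0.4562, -0.1384, 0.1891]
eef_rot: [[0.999, -0.054, -0.001], [-0.054, -0.999, 0.001], [-0.001, -0.001, -1.0]]
contact_force: [-0.7, 0.3, -0.8]
gripper_width: 0.0098
```

```bash
python3 - <<'E'
from h import *
st(); d=cam('wrist'); im=d['img'][115:240,215:430]
cv2.imwrite('pics/w16.png',cv2.resize(np.clip(im*1.5,0,255).astype('uint8'),None,fx=3.7,fy=3.7))
delta((.4573,-.1398,.14),down(-np.pi/2-.053))
E
```

```text
t 20.73 p [ 0.4562 -0.1384  0.1891] yaw -1.6244 tilt [-0.0011  0.001  -1.    ] F [-0.7  0.3 -0.8] w 0.0098 q [-0.39  0.25  1.87  0.    1.02  1.23]
delta tool mm [ 1.   1.8 49.4] rotvec [-0.0008  0.0008  0.0006] rows>= 1.2
```

View pics/w16.png

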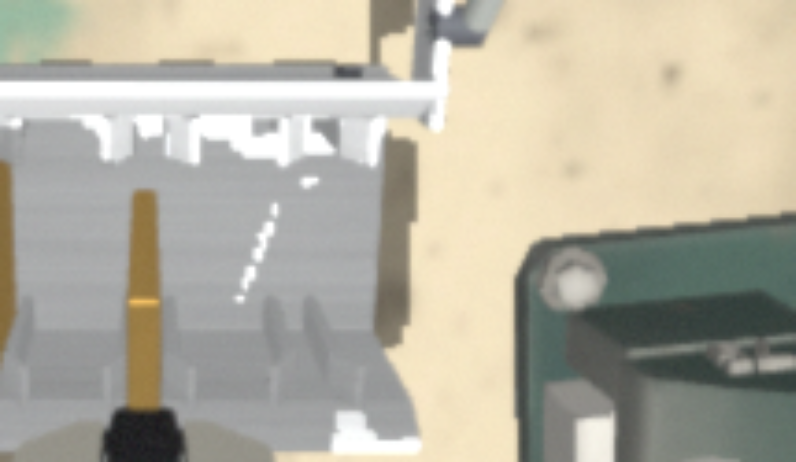

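Call:
servo_tool(
  targets="1 1.4 12 0 0 0 0;0 0 12 0 0 0 0;0 0 12 0 0 0 0;0 0 12 0 0 0 0;0 0 12 0 0 0 0;0 0 12 0 0 0 0;0 0 8 0 0 0 0;0 0 0 0 0 0 0;0 0 0 0 0 0 0",
)

```text
time: 21.53
eef_pos: [0.4579, -0.1398, 0.1101]
eef_rot: [[0.999, -0.052, 0.0], [-0.052, -0.999, 0.0], [0.0, -0.0, -1.0]]
contact_force: [-0.6, 0.1, 0.0]
gripper_width: 0.0099
```

Call:
servo_tool(
  targets="0 0 8 0 0 0 0;0 0 8 0 0 0 0;0 0 8 0 0 0 0;0 0 8 0 0 0 0;0 0 3 0 0 0 0;0 0 2 0 0 0 0;0 0 0 0 0 0 0;0 0 0 0 0 0 0",
)

```text
time: 22.2
eef_pos: [0.4577, -0.1404, 0.0734]
eef_rot: [[0.999, -0.053, 0.0], [-0.053, -0.999, 0.0], [0.0, -0.0, -1.0]]
contact_force: [-3.1, 0.9, 6.0]
gripper_width: 0.0096
```

Call:
servo_tool(
  targets="0 0 0 0 0 0 0.3;0 0 0 0 0 0 0.3;0 0 0 0 0 0 0.3;0 0 0 0 0 0 0.3;0 0 -10 0 0 0 0.3;0 0 -25 0 0 0 0.3;0 0 -30 0 0 0 0.3;0 0 -30 0 0 0 0.3;0 0 -30 0 0 0 0.3;0 0 0 0 0 0 0.3;0 0 0 0 0 0 0.3",
)

```text
time: 23.12
eef_pos: [0.4584, -0.1407, 0.1999]
eef_rot: [[0.999, -0.053, 0.004], [-0.053, -0.999, -0.001], [0.004, 0.001, -1.0]]
contact_force: [-0.5, 0.4, -0.6]
gripper_width: 0.0282
```

```bash
python3 - <<'E'
from h import *
st(); d=cam('wrist'); save(d,'w17.png',None,1.5);np.save('w17.npy',d,allow_pickle=True);d=cam('side'); save(d,'s17.png',(170,140,310,280),4.2);d=cam('scene'); save(d,'c17.png',(210,130,370,290),3.7)
E
```

```text
t 23.12 p [ 0.4584 -0.1407  0.1999] yaw -1.6238 tilt [ 0.0043 -0.0015 -1.    ] F [-0.5  0.4 -0.6] w 0.0282 q [-0.39  0.24  1.85  0.    1.04  1.23]
```

View pics/w17.png

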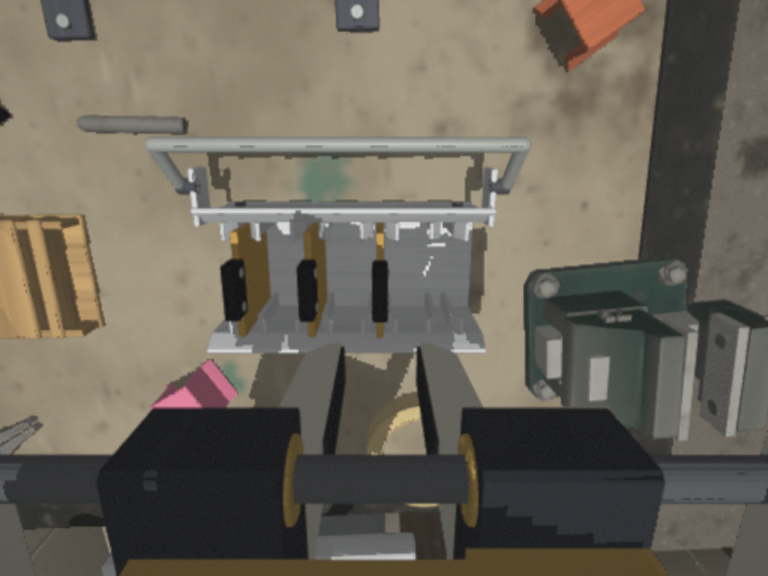

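View pics/s17.png

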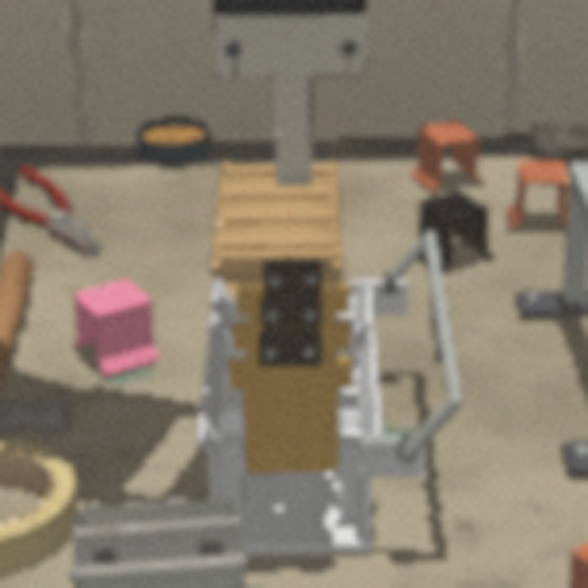

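View pics/c17.png

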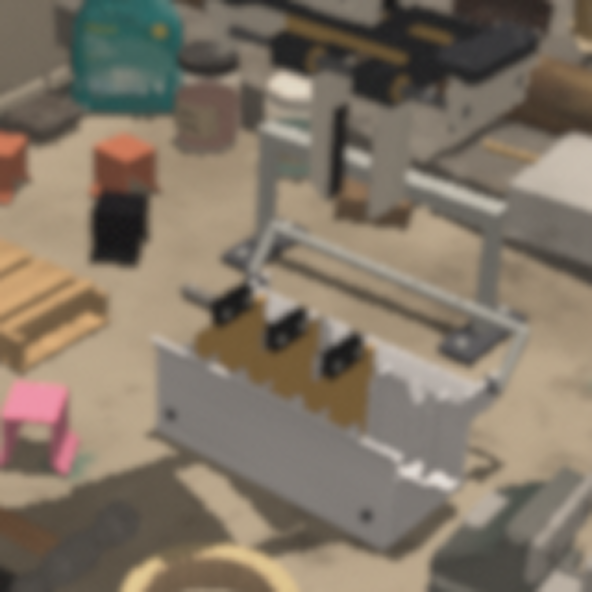

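```bash
python3 - <<'E'
from h import *
delta((.561,-.178,.20),down(-np.pi/2-.053))
d=np.load('w17.npy',allow_pickle=True).item()
# keeper bar ends in w17, test heights
for z in (.095,.1,.105,.11):
    A=onz(d,152/1.5,145/1.5,z);B=onz(d,525/1.5,145/1.5,z);print(z,A.round(4),B.round(4),np.linalg.norm(A-B).round(4))
E
```

```text
delta tool mm [105.6  32.3  -2.9] rotvec [-0.0005  0.0007  0.    ] rows>= 2.7
0.095 [ 0.5476 -0.0175  0.095 ] [ 0.5367 -0.2256  0.095 ] 0.2085
0.1 [ 0.5475 -0.0198  0.1   ] [ 0.5368 -0.2241  0.1   ] 0.2046
0.105 [ 0.5474 -0.0221  0.105 ] [ 0.5369 -0.2226  0.105 ] 0.2008
0.11 [ 0.5473 -0.0244  0.11  ] [ 0.5369 -0.2212  0.11  ] 0.197
```

Call:
servo_tool(
  targets="26 8 0 0 0 0 0;26 8 0 0 0 0 0;26 8 0 0 0 0 0;28 8 0 0 0 0 0;0 0 20 0 0 0 0;0 0 20 0 0 0 0;0 0 20 0 0 0 0;0 0 20 0 0 0 0;0 0 15 0 0 0 0;0 0 12 0 0 0 0;0 0 0 0 0 0 0;0 0 0 0 0 0 0",
)

```text
time: 24.27
eef_pos: [0.5617, -0.1779, 0.0906]
eef_rot: [[0.999, -0.053, -0.001], [-0.053, -0.999, 0.001], [-0.001, -0.001, -1.0]]
contact_force: [-0.1, -0.3, 0.9]
gripper_width: 0.0006
```

```bash
python3 - <<'E'
from h import *
st(); d=cam('wrist'); save(d,'w18.png',None,1.5);d=cam('side'); save(d,'s18.png',(170,140,350,280),4.2);d=cam('scene'); save(d,'c18.png',(210,130,370,290),3.7)
E
```

```text
t 24.27 p [ 0.5617 -0.1779  0.0906] yaw -1.6238 tilt [-7.e-04  5.e-04 -1.e+00] F [-0.1 -0.3  0.9] w 0.0006 q [-0.39  0.58  1.65  0.    0.92  1.24]
```

View pics/s18.png

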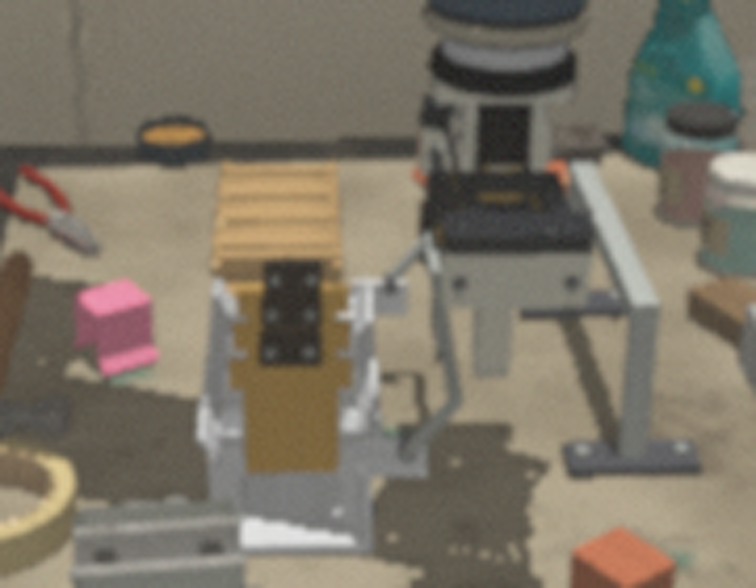

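View pics/c18.png

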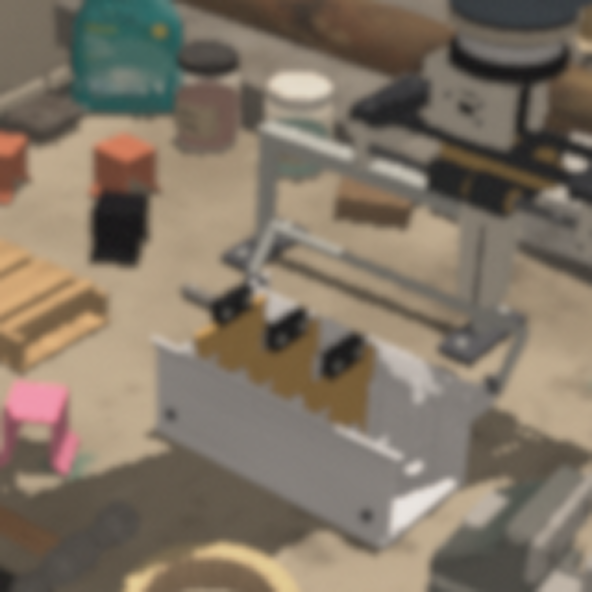

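Call:
servo_tool(
  targets="-5 0 0 0 0 0 0;-5 0 0 0 0 0 0;-5 0 0 0 0 0 0;-5 0 0 0 0 0 0;-5 0 0 0 0 0 0;-5 0 0 0 0 0 0;0 0 0 0 0 0 0",
)

```text
time: 25.0
eef_pos: [0.531, -0.1763, 0.0914]
eef_rot: [[0.999, -0.053, 0.0], [-0.053, -0.999, 0.0], [0.0, -0.0, -1.0]]
contact_force: [-0.5, -0.3, 1.5]
gripper_width: 0.0006
```

Call:
servo_tool(
  targets="-5 0 0 0 0 0 0;-5 0 0 0 0 0 0;-5 0 0 0 0 0 0;-5 0 1 0 0 0 0;-4 0 1 0 0 0 0;-3 0 0 0 0 0 0;0 0 0 0 0 0 0",
)

```text
time: 25.58
eef_pos: [0.5044, -0.1748, 0.089]
eef_rot: [[0.999, -0.053, 0.0], [-0.053, -0.999, 0.0], [0.0, -0.0, -1.0]]
contact_force: [-0.0, 0.1, 0.6]
gripper_width: 0.0003
```

```bash
python3 - <<'E'
from h import *
st(); d=cam('wrist'); save(d,'w19.png',None,1.5);d=cam('side'); save(d,'s19.png',(170,140,350,280),4.2);d=cam('scene'); save(d,'c19.png',(210,130,370,290),3.7)
E
```

```text
t 25.58 p [ 0.5044 -0.1748  0.089 ] yaw -1.6239 tilt [ 0.e+00  3.e-04 -1.e+00] F [-0.   0.1  0.6] w 0.0003 q [-0.42  0.49  1.8   0.    0.85  1.2 ]
```

View pics/s19.png

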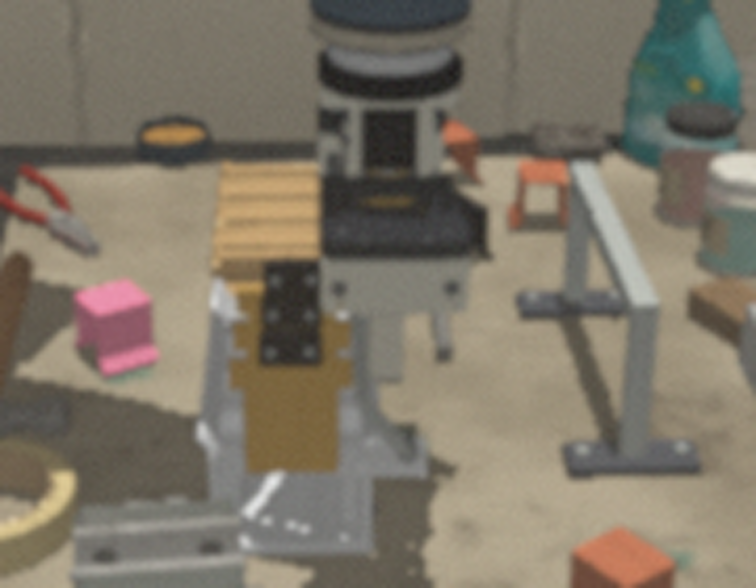

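View pics/w19.png

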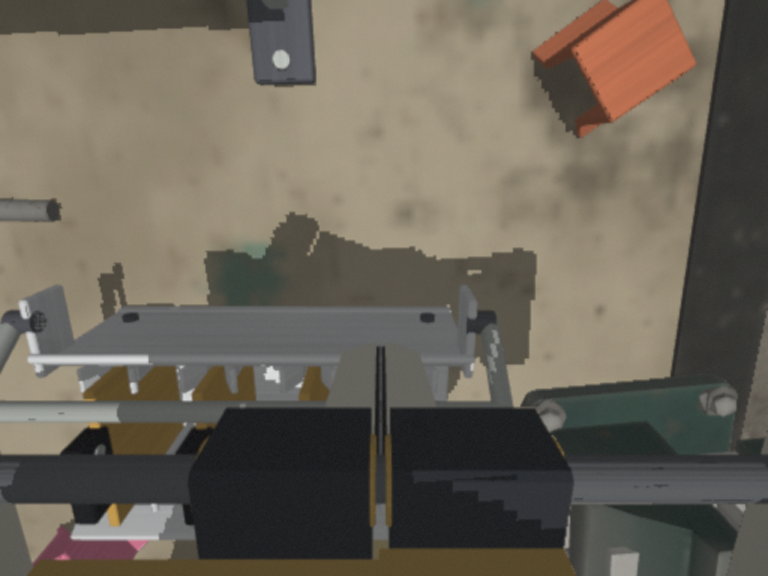

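Call:
servo_tool(
  targets="1 0 -12 0 0 0 0;0 0 -13 0 0 0 0;-7 0 -3 0 0 0 0;-7 0 0 0 0 0 0;-4 0 0 0 0 0 0;0 0 5 0 0 0 0;0 0 5 0 0 0 0;0 0 5 0 0 0 0;0 0 3 0 0 0 0;0 0 0 0 0 0 0",
)

```text
time: 26.57
eef_pos: [0.4855, -0.1737, 0.0982]
eef_rot: [[0.999, -0.053, -0.005], [-0.053, -0.999, 0.001], [-0.005, -0.001, -1.0]]
contact_force: [-2.4, 0.1, 3.9]
gripper_width: 0.0003
```

Call:
servo_tool(
  targets="0 0 2 0 0 0 0;0 0 2 0 0 0 0;0 0 1 0 0 0 0;0 0 0 0 0 0 0;0 0 0 0 0 0 0",
)

```text
time: 26.98
eef_pos: [0.4878, -0.174, 0.0939]
eef_rot: [[0.999, -0.053, -0.0], [-0.053, -0.999, 0.0], [-0.0, -0.0, -1.0]]
contact_force: [-5.2, 0.4, 8.6]
gripper_width: 0.0005
```

Call:
servo_tool(
  targets="0 0 1 0 0 0 0;0 0 1 0 0 0 0;0 0 1 0 0 0 0;0 0 0 0 0 0 0;0 0 0 0 0 0 0",
)

```text
time: 27.4
eef_pos: [0.4881, -0.1742, 0.0931]
eef_rot: [[0.999, -0.053, 0.001], [-0.053, -0.999, -0.0], [0.001, 0.0, -1.0]]
contact_force: [-13.8, 3.3, 37.9]
gripper_width: 0.0005
```

Call:
servo_tool(
  targets="0 0 -5 0 0 0 0;0 0 -20 0 0 0 0;0 0 -30 0 0 0 0;0 0 -38 0 0 0 0;0 0 -38 0 0 0 0;0 0 0 0 0 0 0.3;0 0 0 0 0 0 0.65",
)

```text
time: 27.98
eef_pos: [0.489, -0.1744, 0.2233]
eef_rot: [[0.999, -0.053, 0.004], [-0.053, -0.999, -0.002], [0.004, 0.001, -1.0]]
contact_force: [-0.2, 0.0, -0.6]
gripper_width: 0.0096
```

```bash
python3 - <<'E'
from h import *
st(); d=cam('wrist'); save(d,'w20.png',None,1.5);np.save('w20.npy',d,allow_pickle=True);d=cam('side'); save(d,'s20.png',(170,140,350,280),4.2)
for z in (.085,.09,.095):
    pass
E
```

```text
t 27.98 p [ 0.489  -0.1744  0.2233] yaw -1.6238 tilt [ 0.0044 -0.0015 -1.    ] F [-0.2  0.  -0.6] w 0.0096 q [-0.43  0.29  1.73  0.    1.12  1.19]
```

View pics/w20.png

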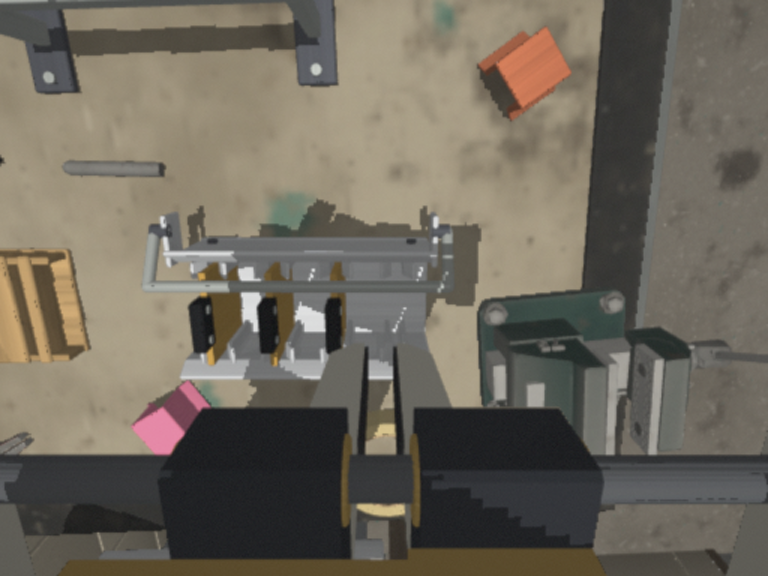

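View pics/s20.png

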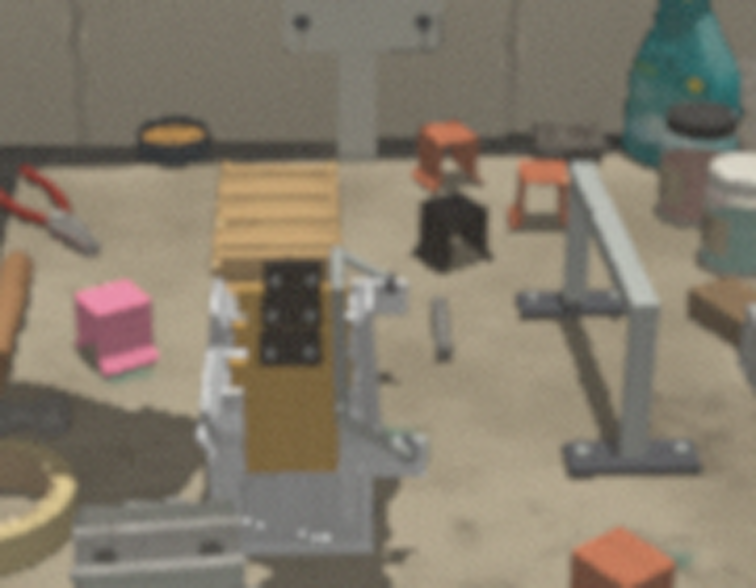

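Call:
servo_tool(
  targets="27 21 0 0 0 0 0.65;27 21 0 0 0 0 0.65;27 21 0 0 0 0 0.65;27 21 0 0 0 0 0.65;25 21 0 0 0 0 0.65;0 0 0 0 0 -0.123 0.65;0 0 0 0 0 -0.123 0.65;0 0 0 0 0 -0.123 0.65;0 0 0 0 0 -0.123 0.65;0 0 0 0 0 -0.123 0.65;0 0 0 0 0 -0.123 0.65;0 0 0 0 0 -0.123 0.65;0 0 0 0 0 -0.123 0.65;0 0 0 0 0 -0.123 0.65;0 0 0 0 0 -0.123 0.65;0 0 0 0 0 -0.123 0.65;0 0 0 0 0 -0.123 0.65;0 0 0 0 0 -0.123 0.65",
)

```text
time: 29.58
eef_pos: [0.6148, -0.2857, 0.2197]
eef_rot: [[0.019, 1.0, -0.002], [1.0, -0.019, 0.002], [0.002, -0.002, -1.0]]
contact_force: [-0.6, -0.4, 0.2]
gripper_width: 0.0604
```

Call:
servo_tool(
  targets="0 0 10 0 0 -0.123 0.65;0 0 10 0 0 -0.123 0.65;0 0 10 0 0 -0.123 0.65;0 0 10 0 0 -0.123 0.65;0 0 10 0 0 -0.123 0.65;0 0 0 0 0 0 0.65;0 0 0 0 0 0 0.65;0 0 0 0 0 0 0.65",
)

```text
time: 30.25
eef_pos: [0.6153, -0.2859, 0.1718]
eef_rot: [[-0.553, 0.833, 0.0], [0.833, 0.553, 0.0], [0.0, 0.0, -1.0]]
contact_force: [0.1, -0.2, 0.7]
gripper_width: 0.0604
```

```bash
python3 - <<'E'
from h import *
st(); d=cam('wrist'); save(d,'w21.png',None,1.5);np.save('w21.npy',d,allow_pickle=True)
E
```

```text
t 30.25 p [ 0.6153 -0.2859  0.1718] yaw 0.5861 tilt [ 3.e-04  3.e-04 -1.e+00] F [ 0.1 -0.2  0.7] w 0.0604 q [-0.5   0.63  1.33  0.    1.18 -1.09]
```

View pics/w21.png

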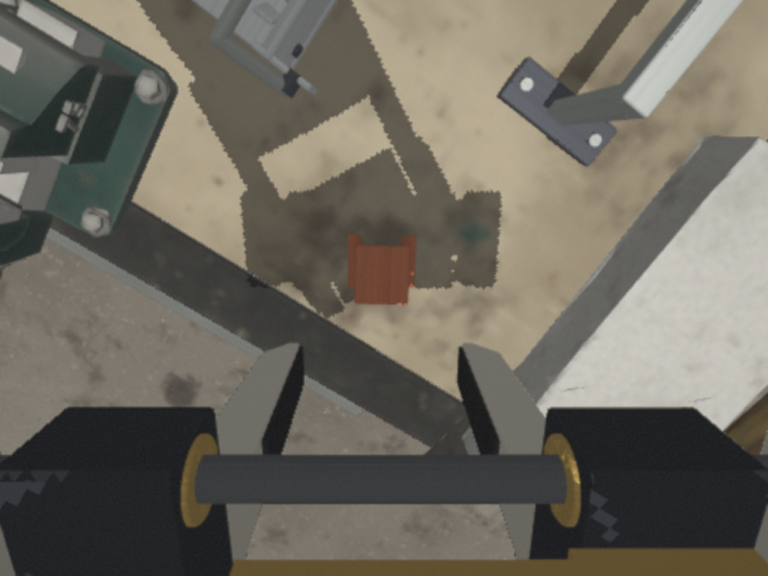

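```bash
python3 - <<'E'
from h import *
d=np.load('w21.npy',allow_pickle=True).item()
P=np.array([onz(d,u/1.5,v/1.5,.044) for u,v in [(354,246),(411,246),(409,303),(355,303)]])
print(P.round(4).tolist(),P.mean(0).round(4),np.linalg.norm(np.diff(np.r_[P,P[:1]],axis=0),axis=1).round(4))
e=P[1]+P[2]-P[0]-P[3]; print('jaw ang',np.arctan2(e[1],e[0]))
b=cv2.inRange(cv2.cvtColor(d['img'],cv2.COLOR_BGR2HSV),(3,110,40),(16,255,255))
delta(np.r_[P.mean(0)[:2],.07],down(.586))
s=cam('side'); save(s,'s21.png',(330,180,512,300),4.2)
print(proj(d,[.6153,-.2859,.1718])*1.5)
E
```

```text
[[0.5908, -0.2784, 0.044], [0.6215, -0.258, 0.044], [0.6425, -0.2907, 0.044], [0.6124, -0.3108, 0.044]] [ 0.6168 -0.2845  0.044 ] [0.0368 0.0389 0.0362 0.0389]
jaw ang 0.5866318206969562
delta tool mm [  0.6   1.9 102.4] rotvec [0.0008 0.0007 0.0008] rows>= 2.5
[378.43826951 363.3714017 ]
```

View pics/s21.png

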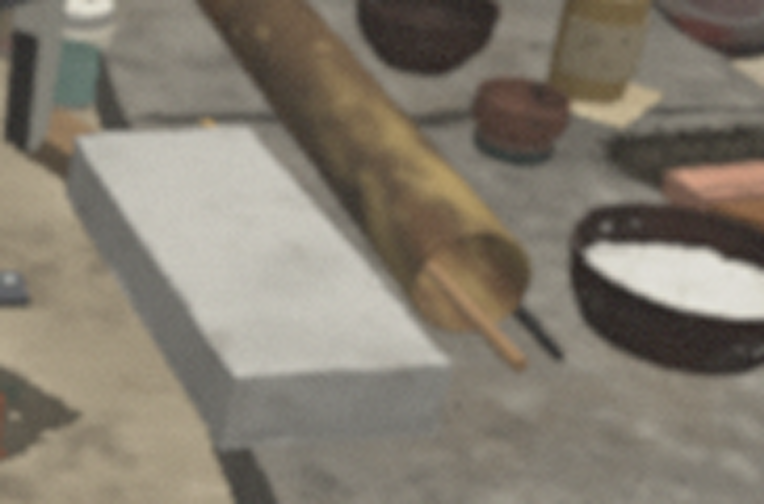

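Call:
servo_tool(
  targets="0.6 1.9 25 0 0 0 0.65;0 0 25 0 0 0 0.65;0 0 25 0 0 0 0.65;0 0 25 0 0 0 0.65;0 0 20 0 0 0 0.65;0 0 20 0 0 0 0.65;0 0 10 0 0 0 0.65;0 0 6 0 0 0 0.65;0 0 0 0 0 0 0.65;0 0 0 0 0 0 0;0 0 0 0 0 0 0;0 0 0 0 0 0 0;0 0 0 0 0 0 0;0 0 0 0 0 0 0;0 0 0 0 0 0 0",
  grip_force=20,
)

```text
time: 31.6
eef_pos: [0.6171, -0.2846, 0.0171]
eef_rot: [[-0.557, 0.831, 0.002], [0.831, 0.557, -0.001], [-0.002, 0.001, -1.0]]
contact_force: [-1.3, 1.3, 5.2]
gripper_width: 0.0361
```

Call:
servo_tool(
  targets="0 0 -10 0 0 0 0;0 0 -20 0 0 0 0;0 0 -30 0 0 0 0;0 0 -35 0 0 0 0;0 0 -35 0 0 0 0;0 0 -30 0 0 0 0;0 0 -20 0 0 0.12 0;0 0 0 0 0 0.12 0;0 0 0 0 0 0.12 0;0 0 0 0 0 0.12 0;0 0 0 0 0 0.12 0;0 0 0 0 0 0.01 0;0 0 0 0 0 0 0",
)

```text
time: 32.68
eef_pos: [0.6165, -0.2843, 0.1967]
eef_rot: [[0.017, 1.0, 0.001], [1.0, -0.017, -0.0], [-0.0, 0.001, -1.0]]
contact_force: [0.6, 0.1, -0.7]
gripper_width: 0.036
```

```bash
python3 - <<'E'
from h import *
st(); delta((.659,-.093,.19),down(-.022))
d=cam('wrist'); save(d,'w22.png',None,1.5)
E
```

```text
t 32.68 p [ 0.6165 -0.2843  0.1967] yaw -0.017 tilt [ 0.001 -0.    -1.   ] F [ 0.6  0.1 -0.7] w 0.036 q [-0.5   0.61  1.3   0.    1.23 -0.48]
delta tool mm [192.   39.3   6.7] rotvec [0.001 0.    0.005] rows>= 4.7
```

View pics/w22.png

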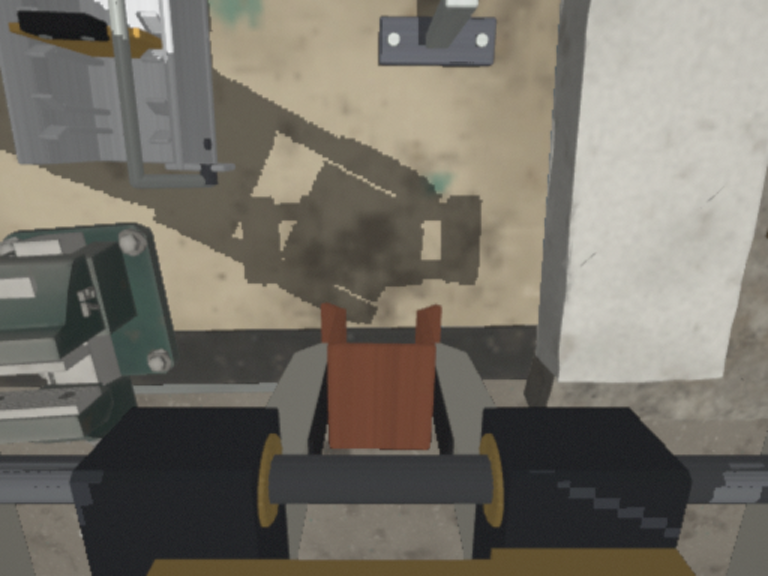

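Call:
servo_tool(
  targets="32 7 0 0 0 0.005 0;32 7 0 0 0 0 0;32 7 0 0 0 0 0;32 6 0 0 0 0 0;32 6 0 0 0 0 0;32 6 0 0 0 0 0;0 0 0 0 0 0 0;0 0 0 0 0 0 0;0 0 0 0 0 0 0",
)

```text
time: 33.48
eef_pos: [0.6601, -0.0938, 0.1964]
eef_rot: [[0.023, 1.0, 0.001], [1.0, -0.023, -0.0], [-0.0, 0.001, -1.0]]
contact_force: [-0.3, 0.1, -1.4]
gripper_width: 0.0361
```

```bash
python3 - <<'E'
from h import *
st(); delta((.659,-.093,.087),down(-.022))
d=cam('wrist'); save(d,'w23.png',None,1.5);np.save('w23.npy',d,allow_pickle=True)
d=cam('side'); save(d,'s23.png',(250,120,410,280),3.7)
E
```

```text
t 33.48 p [ 0.6601 -0.0938  0.1964] yaw -0.0226 tilt [ 9.e-04 -4.e-04 -1.e+00] F [-0.3  0.1 -1.4] w 0.0361 q [-0.21  0.58  1.34 -0.    1.21 -0.19]
delta tool mm [  0.8  -1.2 109.4] rotvec [ 0.0009  0.0004 -0.0006] rows>= 2.6
```

View pics/w23.png

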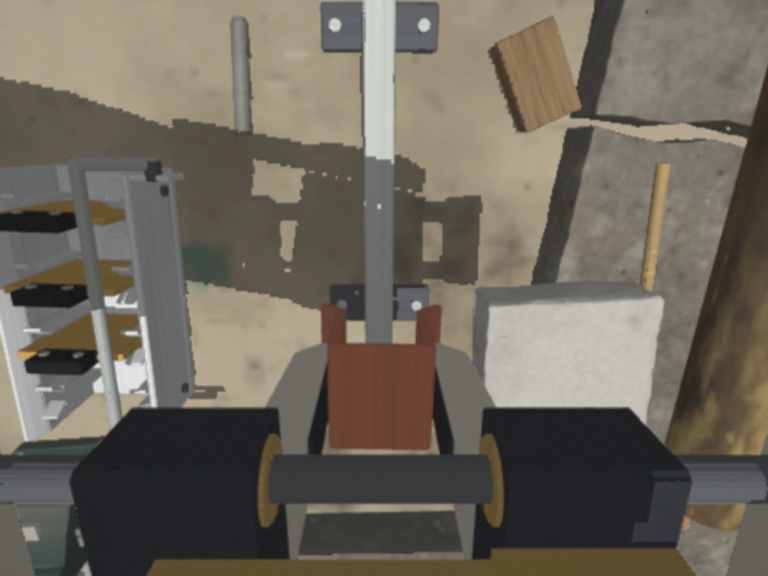

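View pics/s23.png

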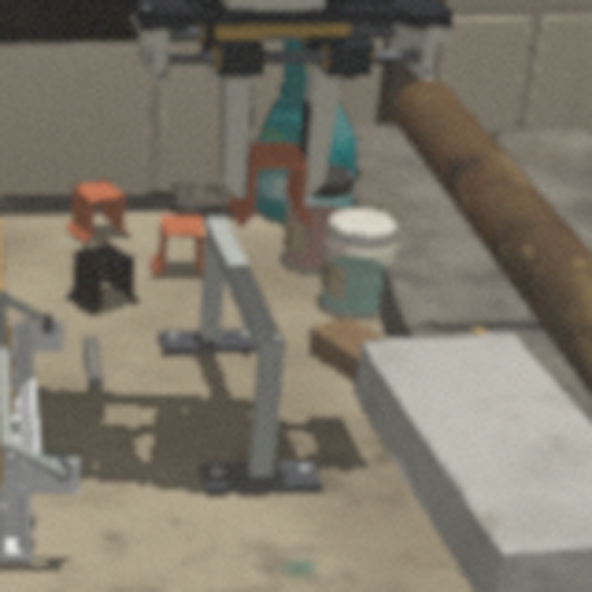

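```bash
python3 - <<'E'
from h import *
d=np.load('w23.npy',allow_pickle=True).item()
for (a,b,v) in [(363,396,30),(363,395,130),(364,393,250),(365,391.5,335)]:
    A=onz(d,a/1.5,v/1.5,.11);B=onz(d,b/1.5,v/1.5,.11);print(A.round(4),B.round(4),((A+B)/2).round(4))
E
```

```text
[0.6552 0.0423 0.11  ] [0.6712 0.0419 0.11  ] [0.6632 0.0421 0.11  ]
[ 0.6537 -0.0037  0.11  ] [ 0.6701 -0.0041  0.11  ] [ 0.6619 -0.0039  0.11  ]
[ 0.6521 -0.0669  0.11  ] [ 0.6682 -0.0673  0.11  ] [ 0.6602 -0.0671  0.11  ]
[ 0.6511 -0.118   0.11  ] [ 0.6667 -0.1184  0.11  ] [ 0.6589 -0.1182  0.11  ]
```

Call:
servo_tool(
  targets="0.8 -0.5 15 0 0 0 0;0 0 15 0 0 0 0;0 0 15 0 0 0 0;0 0 15 0 0 0 0;0 0 15 0 0 0 0;0 0 15 0 0 0 0;0 0 10 0 0 0 0;0 0 6 0 0 0 0;0 0 0 0 0 0 0;0 0 0 0 0 0 0",
)

```text
time: 34.42
eef_pos: [0.6599, -0.093, 0.0907]
eef_rot: [[0.025, 1.0, 0.001], [1.0, -0.025, -0.0], [-0.0, 0.001, -1.0]]
contact_force: [-0.3, -0.5, -1.8]
gripper_width: 0.036
```

Call:
servo_tool(
  targets="0 0 1.5 0 0 0 0;0 0 1.5 0 0 0 0;0 0 1 0 0 0 0;0 0 0 0 0 0 0;0 0 0 0 0 0 0",
)

```text
time: 34.83
eef_pos: [0.6601, -0.0927, 0.087]
eef_rot: [[0.025, 1.0, 0.002], [1.0, -0.025, -0.0], [-0.0, 0.002, -1.0]]
contact_force: [-0.6, -0.4, 4.1]
gripper_width: 0.0362
```

Call:
servo_tool(
  targets="0 0 0 0 0 0 0.5;0 0 0 0 0 0 0.5;0 0 0 0 0 0 0.55;0 0 0 0 0 0 0.6;0 0 -15 0 0 0 0.65;0 0 -25 0 0 0 0.65;0 0 -35 0 0 0 0.65;0 0 -35 0 0 0 0.65;0 0 0 0 0 0 0.65;0 0 0 0 0 0 0.65",
)

```text
time: 35.67
eef_pos: [0.6605, -0.0927, 0.1984]
eef_rot: [[0.025, 1.0, 0.005], [1.0, -0.025, -0.001], [-0.001, 0.005, -1.0]]
contact_force: [0.3, -0.0, -0.7]
gripper_width: 0.0603
```

```bash
python3 - <<'E'
from h import *
st(); delta((.6655,.2122,.22),down(-.09))
d=cam('wrist'); save(d,'w24.png',None,1.5)
d=cam('side'); save(d,'s24.png',(250,120,410,280),3.7)
E
```

```text
t 35.67 p [ 0.6605 -0.0927  0.1984] yaw -0.0248 tilt [ 4.8e-03 -9.0e-04 -1.0e+00] F [ 0.3 -0.  -0.7] w 0.0603 q [-0.21  0.58  1.34  0.    1.21 -0.18]
delta tool mm [305.   -2.5 -21.9] rotvec [0.0048 0.0006 0.0652] rows>= 7.3
```

View pics/w24.png

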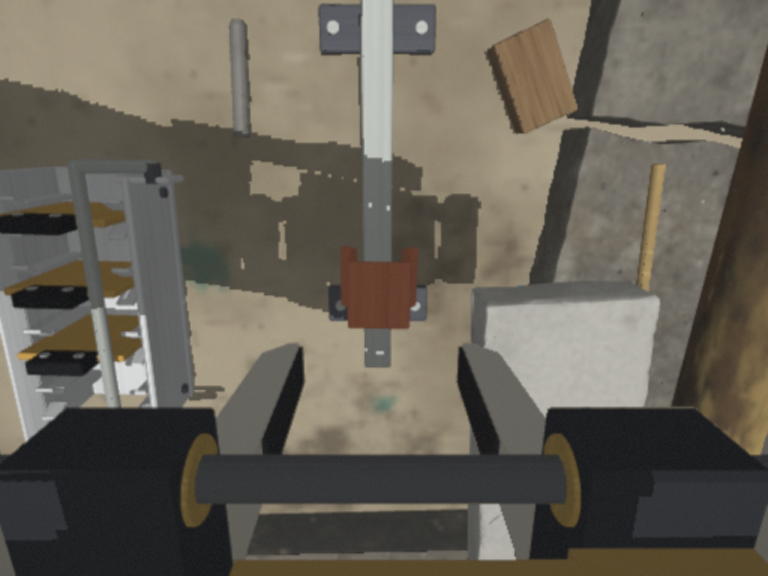

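View pics/s24.png

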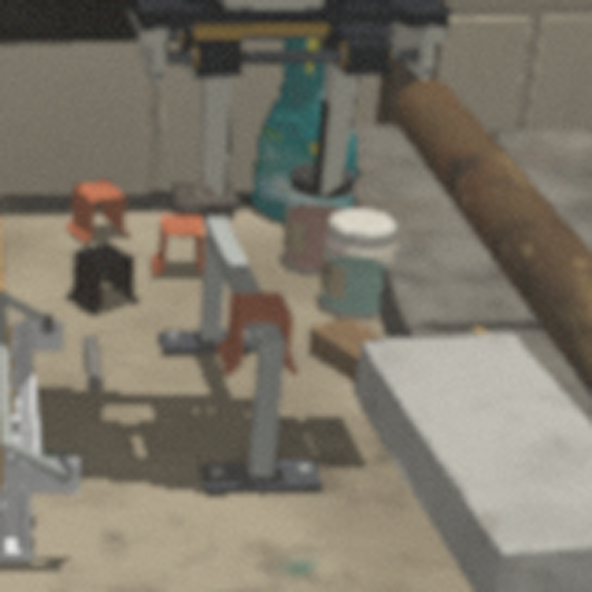

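```bash
python3 - <<'E'
from h import *
s=cam('side'); c=cam('scene')
print('white jar top',tri([(s,347,183),(c,437/1.5,232/1.5)]).round(3))
print('dark jar top',tri([(s,337,170),(c,399/1.5,219/1.5)]).round(3))
print('spray yellow',tri([(s,331,113),(c,355/1.5,138/1.5)]).round(3))
print('spray base',tri([(s,331,178),(c,366/1.5,238/1.5)]).round(3))
save(s,'s25.png',(250,90,400,230),5); save(c,'c25.png',(190,70,330,220),4.5)
E
```

```text
white jar top [0.796 0.123 0.072]
dark jar top [0.791 0.218 0.077]
spray yellow [0.787 0.337 0.234]
spray base [0.802 0.319 0.002]
```

View pics/c25.png

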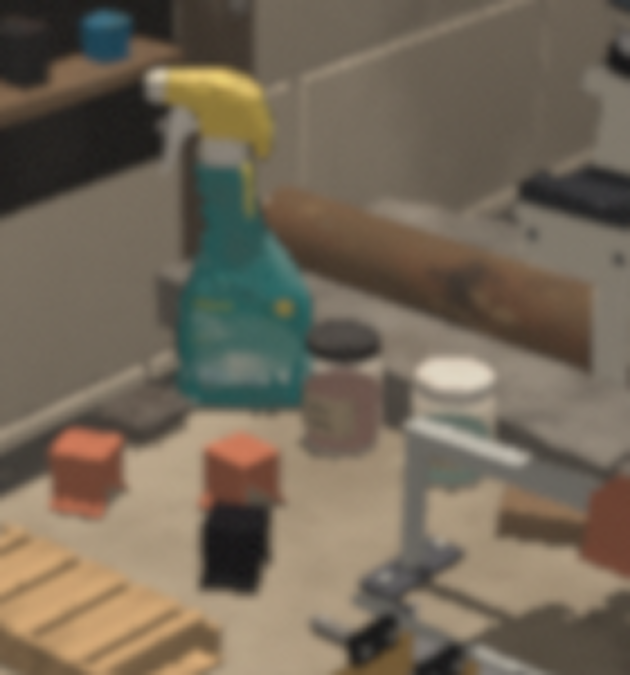

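Call:
servo_tool(
  targets="34 0 -4 0 0 0.065 0.65;34 2 -3 0 0 0 0.65;34 2 0 0 0 0 0.65;34 2 0 0 0 0 0.65;34 2 0 0 0 0 0.65;34 2 0 0 0 0 0.65;34 3 0 0 0 0 0.65;34 3 0 0 0 0 0.65;16 3 0 0 0 0 0.65;0 0 0 0 0 0 0.65;0 0 0 0 0 0 0.65;0 0 0 0 0 0 0.65",
)

```text
time: 36.87
eef_pos: [0.7019, 0.1917, 0.2024]
eef_rot: [[0.09, 0.996, -0.0], [0.996, -0.09, -0.001], [-0.001, -0.0, -1.0]]
contact_force: [-0.1, -0.8, -0.4]
gripper_width: 0.0605
```

```bash
python3 - <<'E'
from h import *
st(); 
s=cam('side')
for u in (180,260,300):
    print('wall foot',onz(s,u,177,0).round(3))
d=cam('wrist'); save(d,'w26.png',None,1.5);np.save('w26.npy',d,allow_pickle=True)
E
```

```text
t 36.87 p [0.7019 0.1917 0.2024] yaw -0.0903 tilt [-5.e-04 -7.e-04 -1.e+00] F [-0.1 -0.8 -0.4] w 0.0605 q [ 0.2   0.7   1.13 -0.    1.31  0.29]
wall foot [0.267 0.378 0.   ]
wall foot [0.553 0.359 0.   ]
wall foot [0.697 0.349 0.   ]
```

View pics/w26.png

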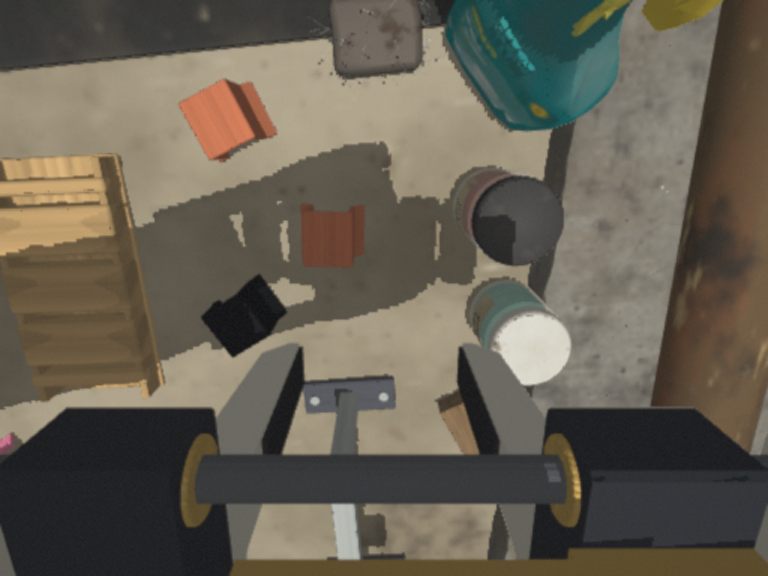

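```bash
python3 - <<'E'
from h import *
d=np.load('w26.npy',allow_pickle=True).item()
save(d,'w26a.png',(110,40,260,190),4)
E
```

```text
(no output)
```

View pics/w26a.png

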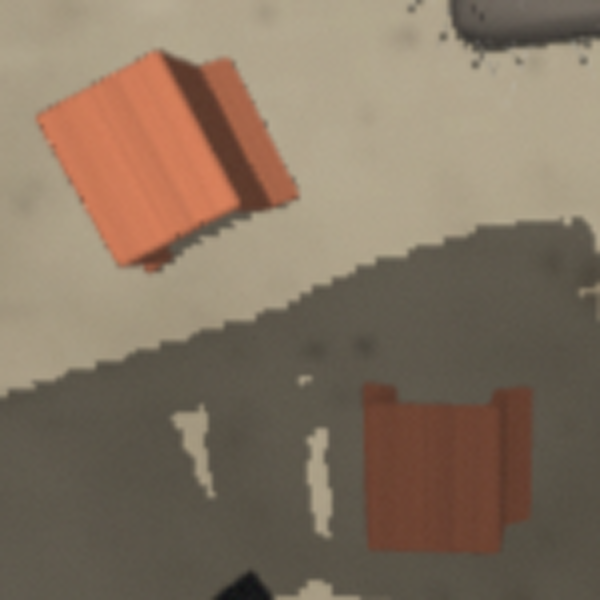

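```bash
cat >> h.py <<'E'
def quad(d,pts,s,o,z=.044):
    P=np.array([onz(d,(u+.5)/s+o[0]-.5,(v+.5)/s+o[1]-.5,z) for u,v in pts]); L=np.linalg.norm(np.diff(np.r_[P,P[:1]],axis=0),axis=1)
    e=P[1]+P[2]-P[0]-P[3]; e2=P[1]+P[0]-P[2]-P[3]
    print('c',P.mean(0).round(4),'L',L.round(4),'jaw',np.arctan2(e[1],e[0]).round(4),'perp',np.arctan2(e2[1],e2[0]).round(4)-np.pi/2); return P.mean(0)
E
python3 - <<'E'
from h import *
d=np.load('w26.npy',allow_pickle=True).item()
c=quad(d,[(365,403),(501,405),(501,552),(368,550)],4,(110,40))
quad(d,[(37,118),(160,50),(240,206),(124,268)],4,(110,40))
delta((c[0],c[1],.11),down(-.09))
E
```

```text
c [0.6665 0.213  0.044 ] L [0.0355 0.0397 0.036  0.0397] jaw -0.1054 perp -0.11419632679489666
c [0.6042 0.2984 0.044 ] L [0.0351 0.0394 0.034  0.0395] jaw 0.3618 perp 0.35380367320510353
delta tool mm [ 18.4 -37.5  93.1] rotvec [ 0.0004  0.0004 -0.0011] rows>= 2.4
```

Call:
servo_tool(
  targets="6 -12 0 0 0 0 0.65;6 -12 0 0 0 0 0.65;6.4 -13.5 10 0 0 0.02 0.65;0 0 30 0 0 0 0.65;0 0 30 0 0 0 0.65;0 0 0 0 0 0 0.65;0 0 0 0 0 0 0.65",
)

```text
time: 37.55
eef_pos: [0.6661, 0.2133, 0.1327]
eef_rot: [[0.111, 0.994, -0.001], [0.994, -0.111, -0.001], [-0.001, -0.001, -1.0]]
contact_force: [0.5, -0.0, 0.6]
gripper_width: 0.0607
```

```bash
python3 - <<'E'
from h import *
st(); delta((.6665,.213,.016),down(-.11))
d=cam('wrist'); save(d,'w27.png',None,1.5);np.save('w27.npy',d,allow_pickle=True)
E
```

```text
t 37.55 p [0.6661 0.2133 0.1327] yaw -0.1108 tilt [-1.5e-03 -8.0e-04 -1.0e+00] F [ 0.5 -0.   0.6] w 0.0607 q [ 0.24  0.71  1.29 -0.    1.14  0.35]
delta tool mm [ -0.2   0.6 116.7] rotvec [-0.0014  0.0009 -0.0008] rows>= 2.8
```

View pics/w27.png

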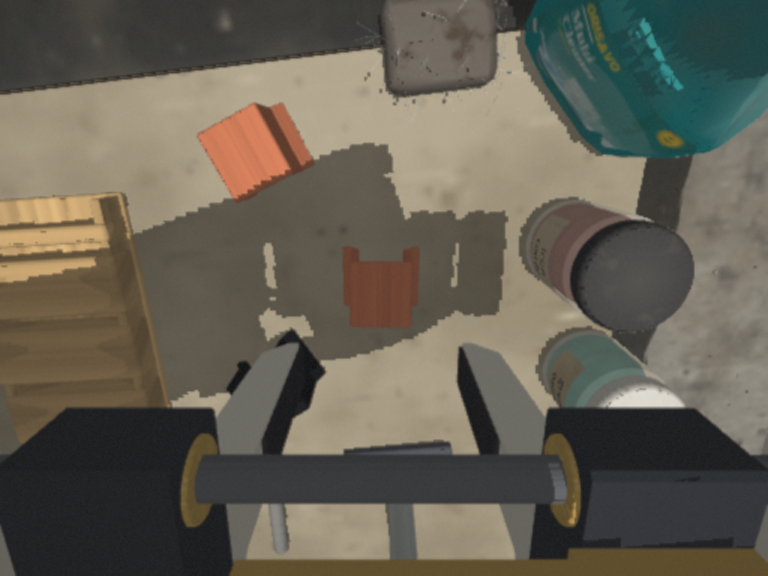

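Call:
servo_tool(
  targets="0 0.5 20 0 0 0 0.65;0 0 20 0 0 0 0.65;0 0 20 0 0 0 0.65;0 0 20 0 0 0 0.65;0 0 15 0 0 0 0.65;0 0 12 0 0 0 0.65;0 0 9 0 0 0 0.65;0 0 0 0 0 0 0.65;0 0 0 0 0 0 0;0 0 0 0 0 0 0;0 0 0 0 0 0 0;0 0 0 0 0 0 0;0 0 0 0 0 0 0;0 0 0 0 0 0 0",
)

```text
time: 38.77
eef_pos: [0.6676, 0.2144, 0.0181]
eef_rot: [[0.109, 0.994, 0.002], [0.994, -0.109, 0.0], [0.0, 0.002, -1.0]]
contact_force: [-1.0, -0.2, 4.1]
gripper_width: 0.0358
```

Call:
servo_tool(
  targets="0 0 -10 0 0 0 0;0 0 -20 0 0 0 0;0 0 -30 0 0 0 0;0 0 -35 0 0 0 0;0 0 -35 0 0 0 0;0 0 -35 0 0 0 0;0 0 -20 0 0 -0.085 0;0 0 0 0 0 0 0;0 0 0 0 0 0 0",
)

```text
time: 39.52
eef_pos: [0.6672, 0.2143, 0.2034]
eef_rot: [[0.026, 1.0, 0.003], [1.0, -0.026, 0.0], [0.0, 0.003, -1.0]]
contact_force: [-0.4, 1.1, -2.2]
gripper_width: 0.0356
```

```bash
python3 - <<'E'
from h import *
st(); delta((.6611,-.033,.20),down(-.025))
E
```

```text
t 39.52 p [0.6672 0.2143 0.2034] yaw -0.0259 tilt [ 2.7e-03  3.0e-04 -1.0e+00] F [-0.4  1.1 -2.2] w 0.0356 q [ 0.24  0.64  1.23 -0.    1.27  0.27]
delta tool mm [-247.4    0.3    3.3] rotvec [ 0.0027 -0.0004 -0.0009] rows>= 5.9
```

Call:
servo_tool(
  targets="-31 0 0 0 0 0 0;-31 0 0 0 0 0 0;-31 0 0 0 0 0 0;-31 0 0 0 0 0 0;-31 0 0 0 0 0 0;-31 0 0 0 0 0 0;-31 0 0 0 0 0 0;-30 0.3 0 0.002 0 0 0;0 0 0 0 0 0 0;0 0 0 0 0 0 0;0 0 0 0 0 0 0",
)

```text
time: 40.43
eef_pos: [0.6606, -0.032, 0.201]
eef_rot: [[0.026, 1.0, -0.003], [1.0, -0.026, 0.001], [0.0, -0.003, -1.0]]
contact_force: [-0.6, 0.3, -1.1]
gripper_width: 0.0357
```

```bash
python3 - <<'E'
from h import *
st(); delta((.6611,-.033,.090),down(-.025))
d=cam('wrist'); save(d,'w28.png',None,1.5)
d=cam('side'); save(d,'s28.png',(250,120,410,280),3.7)
E
```

```text
t 40.43 p [ 0.6606 -0.032   0.201 ] yaw -0.0259 tilt [-3.3e-03  5.0e-04 -1.0e+00] F [-0.6  0.3 -1.1] w 0.0357 q [-0.12  0.57  1.35  0.    1.22 -0.09]
delta tool mm [ -1.    0.9 111. ] rotvec [-0.0033 -0.0004 -0.0009] rows>= 2.7
```

View pics/w28.png

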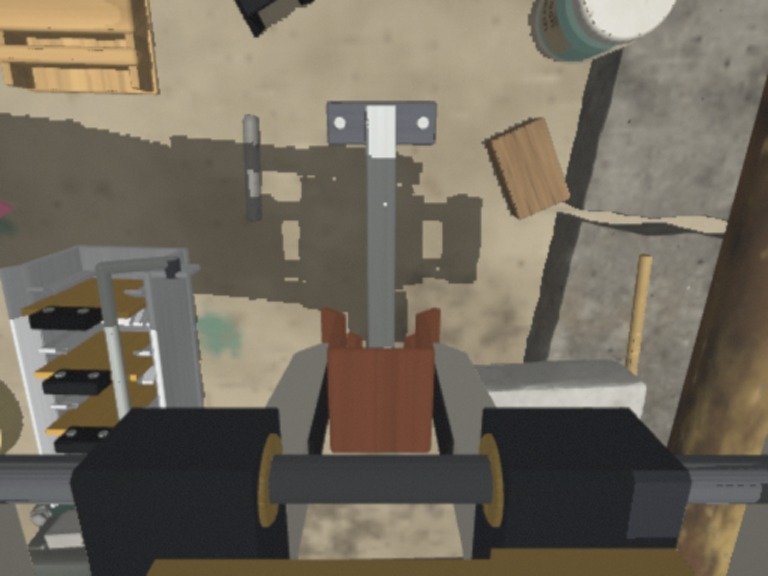

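View pics/s28.png

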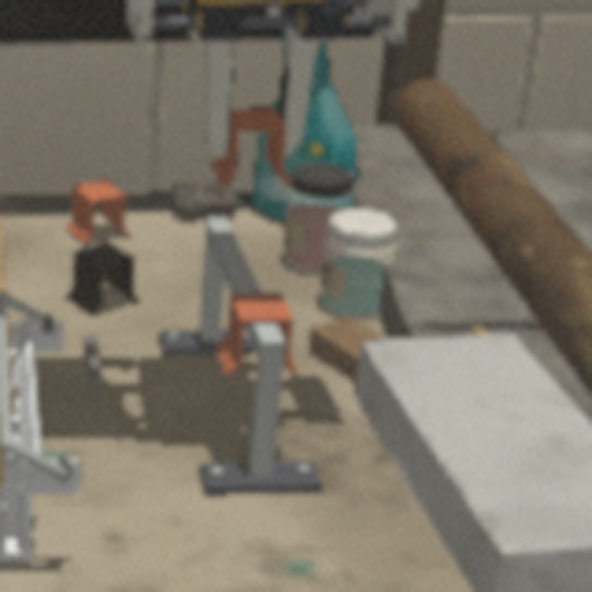

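Call:
servo_tool(
  targets="-1 0.5 15 0 0 0 0;0 0 15 0 0 0 0;0 0 15 0 0 0 0;0 0 15 0 0 0 0;0 0 15 0 0 0 0;0 0 15 0 0 0 0;0 0 12 0 0 0 0;0 0 7 0 0 0 0;0 0 0 0 0 0 0;0 0 0 0 0 0 0",
)

```text
time: 41.37
eef_pos: [0.6617, -0.0333, 0.0935]
eef_rot: [[0.024, 1.0, -0.001], [1.0, -0.024, -0.0], [-0.0, -0.001, -1.0]]
contact_force: [0.5, -0.5, -0.4]
gripper_width: 0.0359
```

Call:
servo_tool(
  targets="0 0 1.5 0 0 0 0;0 0 1 0 0 0 0;0 0 1 0 0 0 0;0 0 0 0 0 0 0;0 0 0 0 0 0 0",
)

```text
time: 41.78
eef_pos: [0.6616, -0.0337, 0.09]
eef_rot: [[0.025, 1.0, -0.001], [1.0, -0.025, -0.0], [-0.0, -0.001, -1.0]]
contact_force: [0.3, -0.6, -1.0]
gripper_width: 0.0359
```

Call:
servo_tool(
  targets="0 0 1 0 0 0 0;0 0 1 0 0 0 0;0 0 0.5 0 0 0 0;0 0 0 0 0 0 0;0 0 0 0 0 0 0",
)

```text
time: 42.2
eef_pos: [0.6616, -0.0337, 0.0879]
eef_rot: [[0.025, 1.0, -0.001], [1.0, -0.025, -0.0], [-0.0, -0.001, -1.0]]
contact_force: [-3.2, 0.4, 5.4]
gripper_width: 0.0359
```

Crown touching at 0.088 as expected; release.

Call:
servo_tool(
  targets="0 0 0 0 0 0 0.5;0 0 0 0 0 0 0.5;0 0 0 0 0 0 0.55;0 0 0 0 0 0 0.6;0 0 -15 0 0 0 0.65;0 0 -25 0 0 0 0.65;0 0 -35 0 0 0 0.65;0 0 -35 0 0 0 0.65;0 0 0 0 0 0 0.65;0 0 0 0 0 0 0.65",
)

```text
time: 43.03
eef_pos: [0.6625, -0.0337, 0.1993]
eef_rot: [[0.025, 1.0, 0.003], [1.0, -0.025, -0.001], [-0.0, 0.003, -1.0]]
contact_force: [-0.7, -0.1, -0.7]
gripper_width: 0.0602
```

```bash
python3 - <<'E'
from h import *
st(); delta((.6042,.2984,.20))
d=cam('wrist'); save(d,'w29.png',None,1.5)
d=cam('side'); save(d,'s29.png',(250,120,410,280),3.7)
E
```

```text
t 43.03 p [ 0.6625 -0.0337  0.1993] yaw -0.0248 tilt [ 2.9e-03 -6.0e-04 -1.0e+00] F [-0.7 -0.1 -0.7] w 0.0602 q [-0.12  0.57  1.35 -0.    1.21 -0.1 ]
delta tool mm [330.6 -66.6  -1. ] rotvec [0. 0. 0.] rows>= 8.1
```

View pics/w29.png

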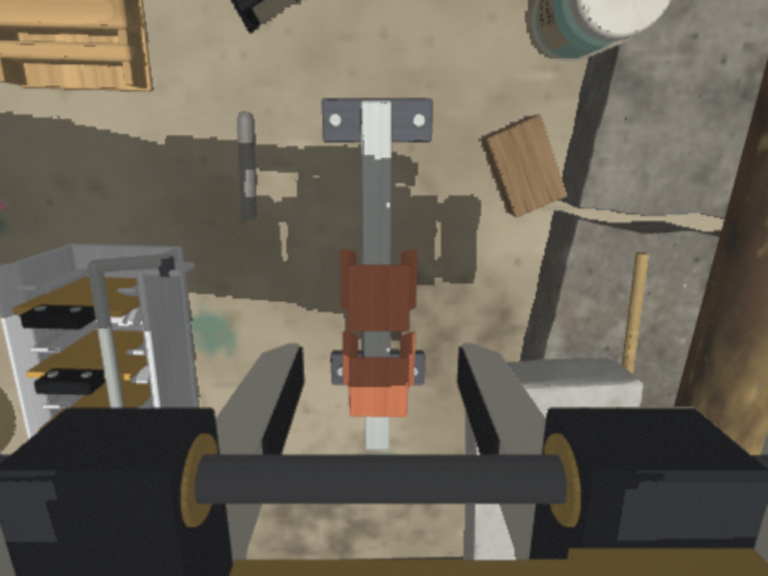

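View pics/s29.png

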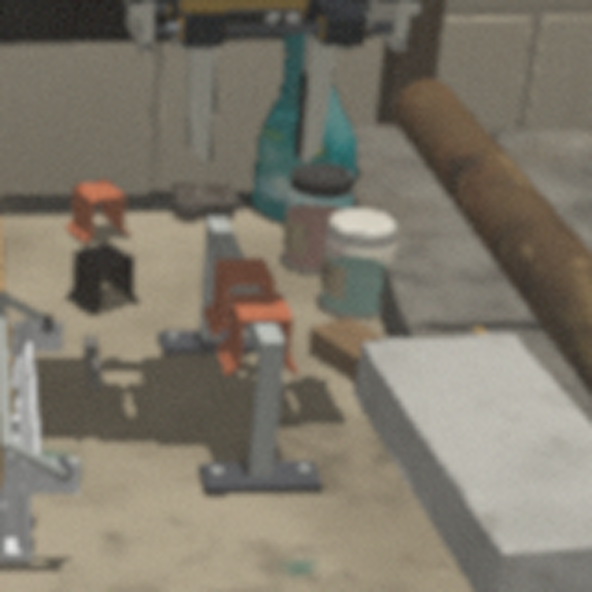

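```bash
python3 - <<'E'
from h import *
d=np.load('w2.npy',allow_pickle=True).item()
for u,v in [(105,130),(80,235),(150,395)]: print('border outer',onz(d,u/1.5,v/1.5,0).round(3))
s=cam('side')
for y in (.40,.44,.5):
    for u,v in ((180,106),(340,106),(200,133)):
        c,r=ray(s,u,v); print(y,(c+r*(y-c[1])/r[1]).round(3))
c=cam('scene'); print('shelf tri',tri([(s,171,108),(c,59/1.0,131/1.0)]).round(3), tri([(s,343,107),(c,340/1.5,122/1.5)]).round(3))
E
```

```text
border outer [0.649 0.397 0.   ]
border outer [0.504 0.458 0.   ]
border outer [0.241 0.394 0.   ]
0.4 [0.282 0.4   0.249]
0.4 [0.835 0.4   0.244]
0.4 [0.345 0.4   0.155]
0.44 [0.279 0.44  0.241]
0.44 [0.847 0.44  0.235]
0.44 [0.343 0.44  0.143]
0.5 [0.273 0.5   0.227]
0.5 [0.865 0.5   0.221]
0.5 [0.339 0.5   0.126]
shelf tri [0.244 0.473 0.229] [0.859 0.444 0.231]
```

Call:
servo_tool(
  targets="32 -7 -3 0 0 0 0.65;32 -7 -3 0 0 0 0.65;32 -7 -3 0 0 0 0.65;32 -7 0 0 0 0 0.65;32 -7 0 0 0 0 0.65;32 -7 0 0 0 0 0.65;32 -7 0 0 0 0 0.65;32 -8 0 0 0 0 0.65;26 -8 0 0 0 0 0.65;0 0 0 0 0 -0.1 0.65;0 0 0 0 0 -0.1 0.65;0 0 0 0 0 -0.1 0.65;0 0 0 0 0 -0.09 0.65;0 0 0 0 0 0 0.65;0 0 0 0 0 0 0.65",
)

```text
time: 44.48
eef_pos: [0.6034, 0.2498, 0.2054]
eef_rot: [[-0.354, 0.935, -0.002], [0.935, 0.354, -0.001], [0.0, -0.003, -1.0]]
contact_force: [-0.6, -0.0, 0.2]
gripper_width: 0.0607
```

```bash
python3 - <<'E'
from h import *
st()
d=cam('wrist'); save(d,'w30.png',None,1.5);np.save('w30.npy',d,allow_pickle=True)
E
```

```text
t 44.48 p [0.6034 0.2498 0.2054] yaw 0.3623 tilt [-2.5e-03 -6.0e-04 -1.0e+00] F [-0.6 -0.   0.2] w 0.0607 q [ 0.32  0.55  1.37  0.    1.22 -0.04]
```

View pics/w30.png

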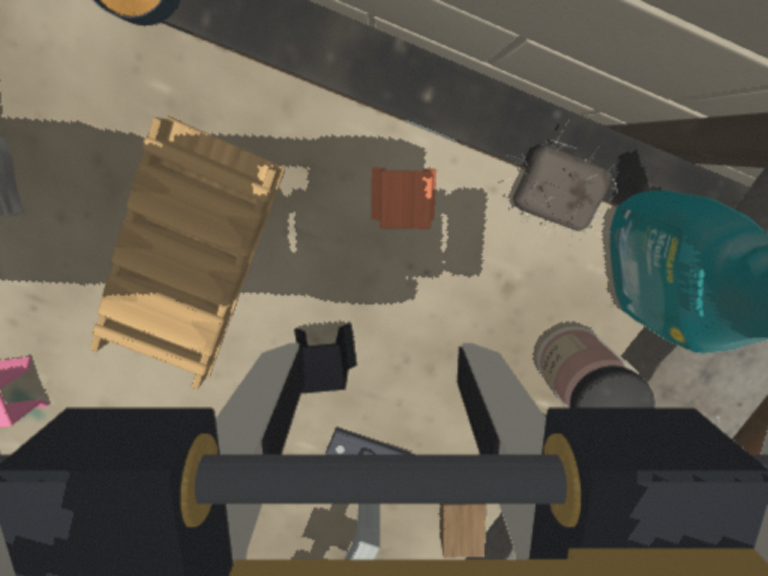

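```bash
python3 - <<'E'
from h import *
d=np.load('w30.npy',allow_pickle=True).item()
save(d,'w30a.png',(235,100,305,165),8)
for u,v in ((330,0),(490,62),(600,110)): print(onz(d,u/1.5,v/1.5,0).round(3))
E
```

```text
[0.507 0.405 0.   ]
[0.628 0.409 0.   ]
[0.719 0.408 0.   ]
```

View pics/w30a.png

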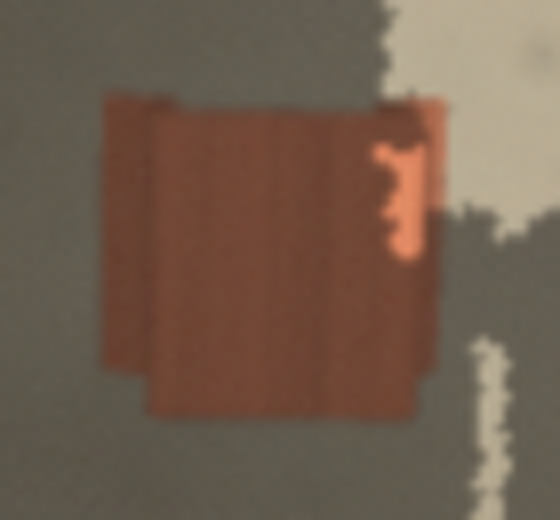

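```bash
python3 - <<'E'
from h import *
s=cam('side');c=cam('scene')
save(s,'s31.png',(230,0,400,120),4.5); save(c,'c31.png',(60,0,260,150),4)
d=np.load('w30.npy',allow_pickle=True).item()
quad(d,[(150,107),(418,110),(415,415),(150,415)],8,(235,100))
E
```

```text
c [0.6033 0.2991 0.044 ] L [0.0344 0.0394 0.0353 0.0398] jaw 0.3578 perp 0.37360367320510335
```

View pics/s31.png

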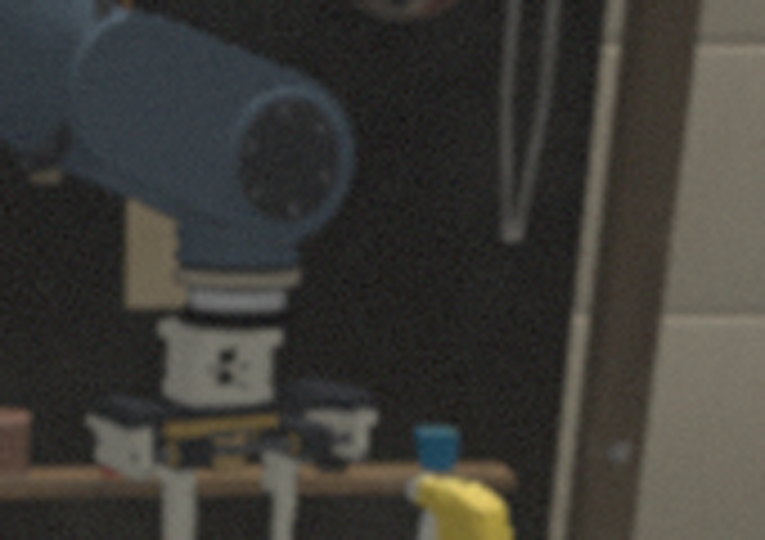

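View pics/c31.png

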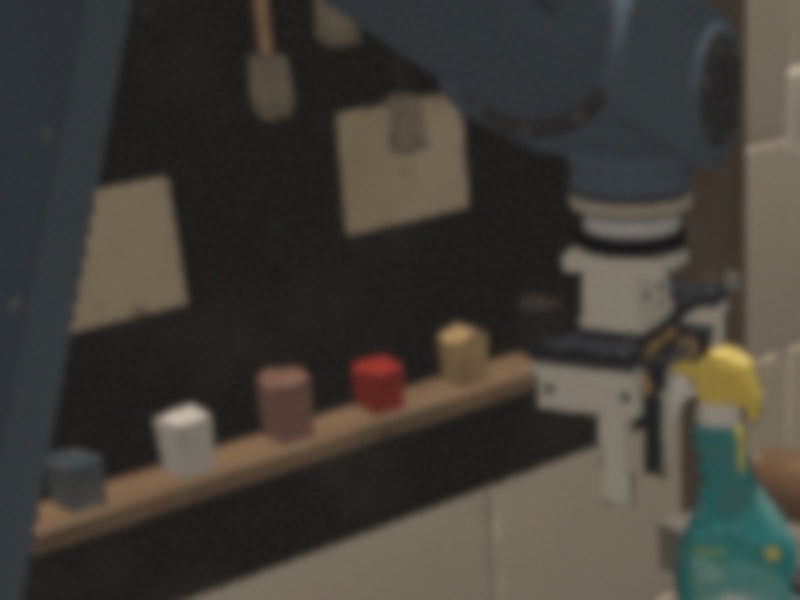

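```bash
python3 - <<'E'
from h import *
s=cam('side');c=cam('scene')
print(tri([(s,230+124/4.5,308/4.5),(c,60+345/4,236/4)]), tri([(s,230+437/4.5,470/4.5),(c,321/1.5,123/1.5)]))
delta((.6035,.2990,.016),down(.365))
E
```

```text
[0.55083931 0.47680638 0.35904983] [0.80160774 0.4485458  0.23969812]
delta tool mm [ 46.   17.6 190.2] rotvec [-0.0013 -0.0003 -0.0012] rows>= 4.7
```

Call:
servo_tool(
  targets="15 6 0 0 0 0 0.65;15 6 0 0 0 0 0.65;16 5.6 10 0 0 0 0.65;0 0 30 0 0 0 0.65;0 0 30 0 0 0 0.65;0 0 20 0 0 0 0.65;0 0 0 0 0 0 0.65;0 0 0 0 0 0 0.65",
)

```text
time: 45.4
eef_pos: [0.603, 0.3002, 0.1154]
eef_rot: [[-0.358, 0.934, -0.003], [0.934, 0.358, -0.001], [0.0, -0.003, -1.0]]
contact_force: [0.5, 0.5, -0.0]
gripper_width: 0.0601
```

```bash
python3 - <<'E'
from h import *
st()
d=cam('wrist'); save(d,'w32.png',None,1.5);np.save('w32.npy',d,allow_pickle=True)
delta((.6035,.2990,.016),down(.365))
E
```

```text
t 45.4 p [0.603  0.3002 0.1154] yaw 0.366 tilt [-2.8e-03 -7.0e-04 -1.0e+00] F [ 0.5  0.5 -0. ] w 0.0601 q [0.39 0.68 1.38 0.   1.08 0.03]
delta tool mm [ -1.1  -0.7 101. ] rotvec [-0.0003 -0.0004  0.0008] rows>= 2.4
```

View pics/w32.png

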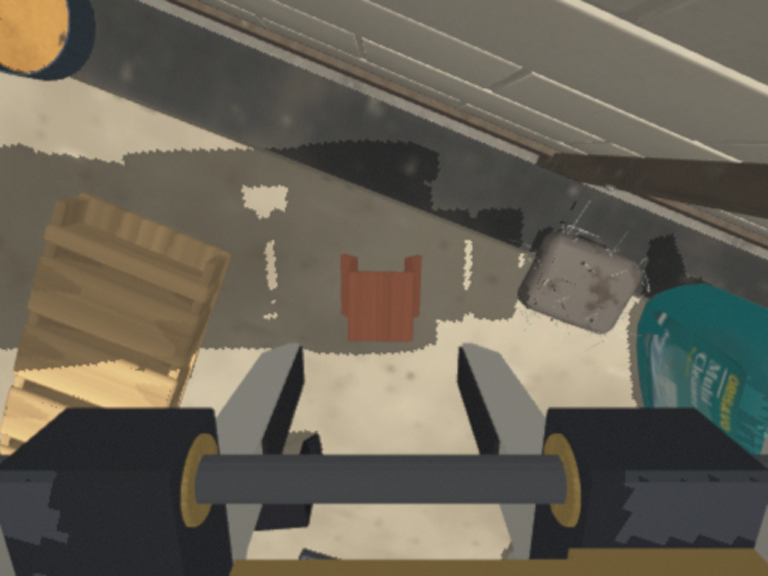

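Call:
servo_tool(
  targets="-1 0 20 0 0 0 0.65;0 0 20 0 0 0 0.65;0 0 20 0 0 0 0.65;0 0 20 0 0 0 0.65;0 0 12 0 0 0 0.65;0 0 9 0 0 0 0.65;0 0 0 0 0 0 0.65;0 0 0 0 0 0 0;0 0 0 0 0 0 0;0 0 0 0 0 0 0;0 0 0 0 0 0 0;0 0 0 0 0 0 0;0 0 0 0 0 0 0",
)

```text
time: 46.53
eef_pos: [0.6043, 0.2984, 0.0162]
eef_rot: [[-0.357, 0.934, 0.0], [0.934, 0.357, 0.0], [0.0, 0.0, -1.0]]
contact_force: [0.3, -0.6, 4.2]
gripper_width: 0.0359
```

Call:
servo_tool(
  targets="0 0 -10 0 0 0 0;0 0 -20 0 0 0 0;0 0 -30 0 0 0 0;0 0 -35 0 0 0 0;0 0 -35 0 0 0 0;0 0 -35 0 0 0 0;0 0 -20 0 0 0 0;0 0 0 0 0 0 0",
)

```text
time: 47.2
eef_pos: [0.6057, 0.2989, 0.2064]
eef_rot: [[-0.357, 0.934, 0.006], [0.934, 0.357, 0.003], [0.001, 0.007, -1.0]]
contact_force: [0.5, 0.4, 0.0]
gripper_width: 0.0359
```

```bash
python3 - <<'E'
from h import *
st(); delta((.6629,.028,.20),down(-.025))
E
```

```text
t 47.2 p [0.6057 0.2989 0.2064] yaw 0.3652 tilt [ 0.0065  0.0031 -1.    ] F [0.5 0.4 0. ] w 0.0359 q [0.39 0.59 1.31 0.   1.23 0.02]
delta tool mm [-273.5  -43.4    6. ] rotvec [ 0.0069 -0.0019  0.3902] rows>= 6.6
```

Call:
servo_tool(
  targets="-34 -5 0 0 0 0 0;-34 -5 0 0 0 0 0;-34 -6 0 0 0 0 0;-34 -6 0 0 0 0 0;-34 -6 0 0 0 0 0;-34 -5 0 0 0 0 0;-34 -5 0 0 0 0 0;-35.5 -5.4 0 0 0 0 0;0 0 0 0 0 0.1 0;0 0 0 0 0 0.1 0;0 0 0 0 0 0.1 0;0 0 0 0 0 0.09 0;0 0 0 0 0 0 0;0 0 0 0 0 0 0;0 0 0 0 0 0 0",
)

```text
time: 48.45
eef_pos: [0.6609, 0.0273, 0.1999]
eef_rot: [[0.022, 1.0, -0.002], [1.0, -0.022, -0.0], [-0.0, -0.002, -1.0]]
contact_force: [0.1, 0.6, -0.0]
gripper_width: 0.036
```

```bash
python3 - <<'E'
from h import *
st(); delta((.6629,.028,.092),down(-.025))
d=cam('wrist'); save(d,'w33.png',None,1.5);np.save('w33.npy',d,allow_pickle=True)
d=cam('side'); save(d,'s33.png',(250,120,410,280),3.7)
E
```

```text
t 48.45 p [0.6609 0.0273 0.1999] yaw -0.0217 tilt [-1.8e-03 -1.0e-04 -1.0e+00] F [ 0.1  0.6 -0. ] w 0.036 q [-0.03  0.57  1.35 -0.    1.22 -0.01]
delta tool mm [  0.7   2.2 107.9] rotvec [-0.0018  0.0001  0.0033] rows>= 2.6
```

View pics/w33.png

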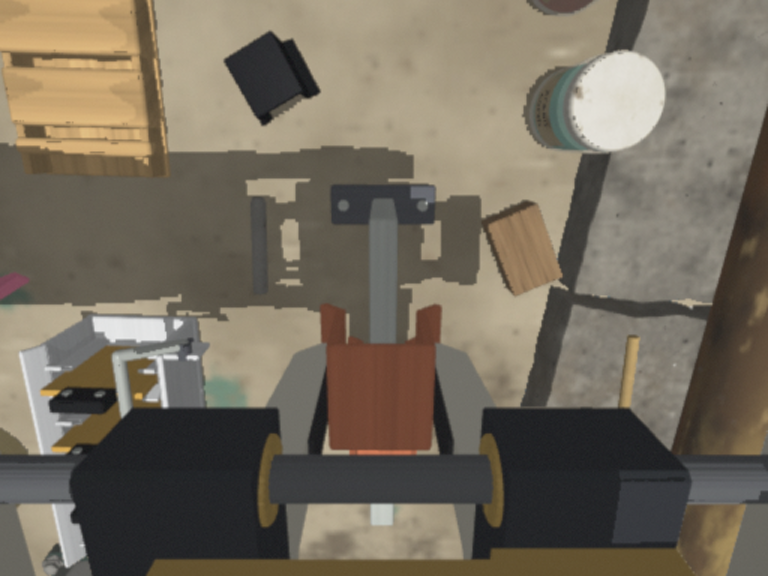

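View pics/s33.png

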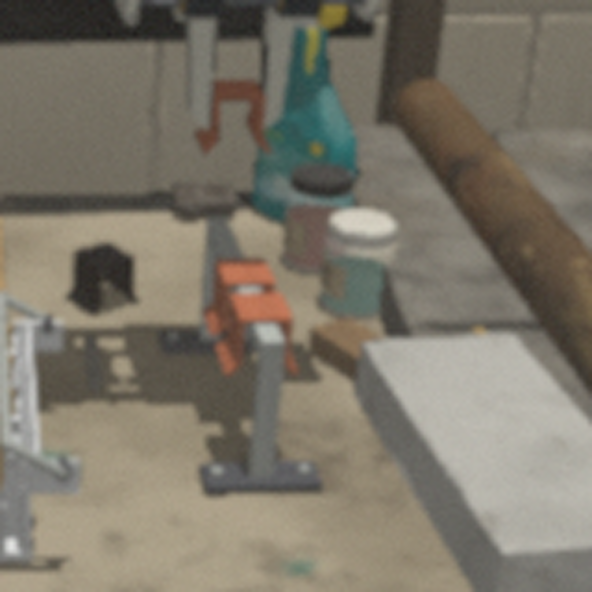

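Call:
servo_tool(
  targets="1 2 15 0 0 0.003 0;0 0 15 0 0 0 0;0 0 15 0 0 0 0;0 0 15 0 0 0 0;0 0 15 0 0 0 0;0 0 15 0 0 0 0;0 0 12 0 0 0 0;0 0 6 0 0 0 0;0 0 0 0 0 0 0;0 0 0 0 0 0 0",
)

```text
time: 49.38
eef_pos: [0.6633, 0.0282, 0.0927]
eef_rot: [[0.027, 1.0, -0.001], [1.0, -0.027, -0.0], [-0.0, -0.001, -1.0]]
contact_force: [0.5, -0.5, -0.3]
gripper_width: 0.036
```

Call:
servo_tool(
  targets="0 0 1.5 0 0 0 0;0 0 1.5 0 0 0 0;0 0 1 0 0 0 0;0 0 1 0 0 0 0;0 0 0 0 0 0 0;0 0 0 0 0 0 0",
)

```text
time: 49.88
eef_pos: [0.6631, 0.0282, 0.0874]
eef_rot: [[0.028, 1.0, -0.001], [1.0, -0.028, -0.0], [-0.0, -0.001, -1.0]]
contact_force: [-0.8, -0.3, -0.7]
gripper_width: 0.036
```

Call:
servo_tool(
  targets="0 0 1 0 0 0 0;0 0 0.7 0 0 0 0;0 0 0 0 0 0 0;0 0 0 0 0 0 0",
)

```text
time: 50.22
eef_pos: [0.6632, 0.0282, 0.086]
eef_rot: [[0.028, 1.0, -0.001], [1.0, -0.028, -0.0], [-0.0, -0.001, -1.0]]
contact_force: [-2.1, -0.3, 3.7]
gripper_width: 0.036
```

Call:
servo_tool(
  targets="0 0 0 0 0 0 0.5;0 0 0 0 0 0 0.5;0 0 0 0 0 0 0.55;0 0 0 0 0 0 0.6;0 0 -15 0 0 0 0.65;0 0 -25 0 0 0 0.65;0 0 -35 0 0 0 0.65;0 0 -35 0 0 0 0.65;-30 0 -35 0 0 0 0.65;-30 0 -35 0 0 0 0.65;-30 0 -35 0 0 0 0.65;0 0 0 0 0 0 0.65;0 0 0 0 0 0 0.65;0 0 0 0 0 0 0.65",
)

```text
time: 51.38
eef_pos: [0.6607, -0.0528, 0.2894]
eef_rot: [[0.028, 1.0, -0.002], [1.0, -0.028, 0.0], [0.0, -0.002, -1.0]]
contact_force: [-0.7, -0.1, -0.7]
gripper_width: 0.0604
```

```bash
python3 - <<'E'
from h import *
st()
d=cam('wrist'); save(d,'w34.png',None,1.5);np.save('w34.npy',d,allow_pickle=True)
d=cam('side'); save(d,'s34.png',(190,150,360,270),4.6)
d=cam('scene'); save(d,'c34.png',(210,110,380,290),3.3)
E
```

```text
t 51.38 p [ 0.6607 -0.0528  0.2894] yaw -0.028 tilt [-2.3e-03  4.0e-04 -1.0e+00] F [-0.7 -0.1 -0.7] w 0.0604 q [-0.15  0.51  1.24  0.    1.4  -0.12]
```

View pics/w34.png

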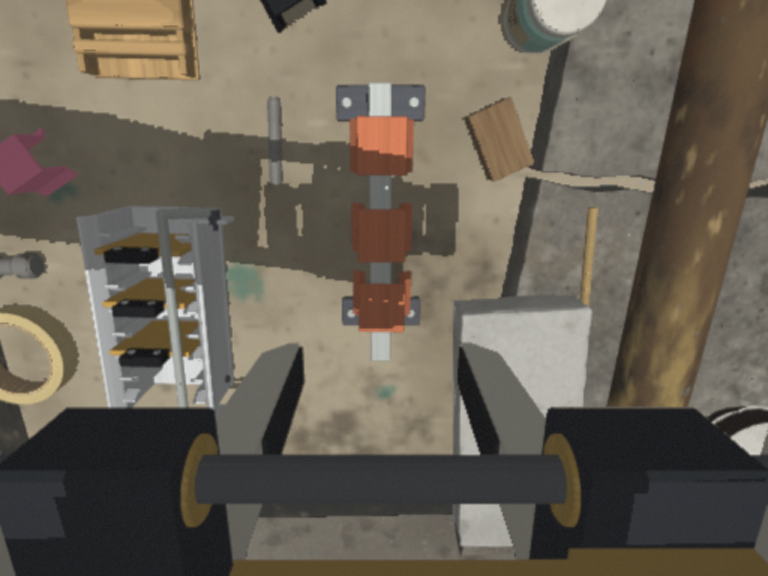

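View pics/s34.png

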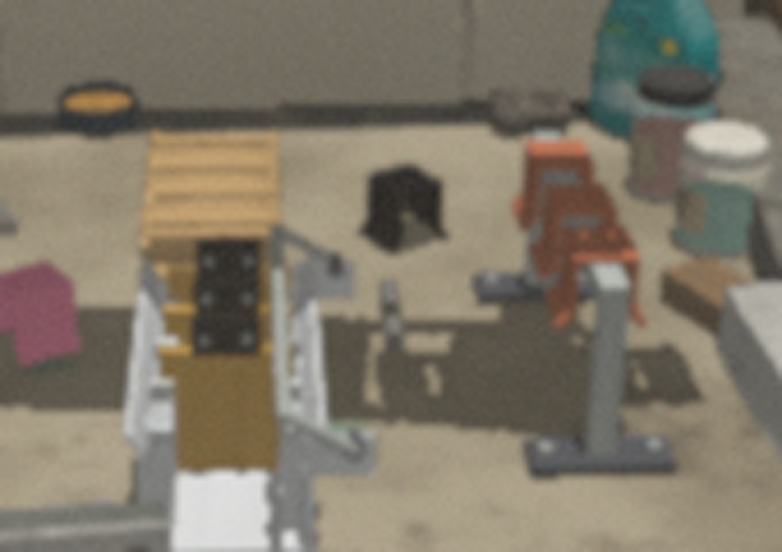

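View pics/c34.png

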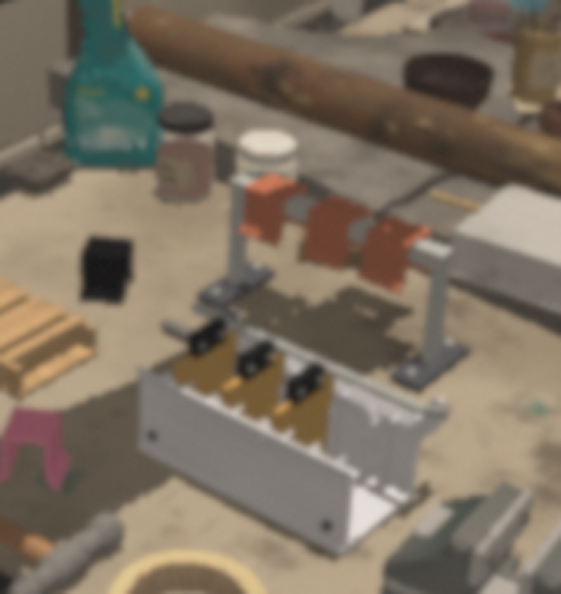

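```bash
python3 - <<'E'
from h import *
d=np.load('w34.npy',allow_pickle=True).item()
save(d,'w34a.png',(220,50,290,245),4)
for n,u,v,z in [('c3',381.5,146,.114),('c2',380.5,230,.114),('c1',382,305,.114),('railend',380,348,.11),('rail far',380.5,98,.11),('keeper',168,225,.09),('keeper',180,395,.09)]: print(n,onz(d,u/1.5,v/1.5,z).round(4))
E
```

```text
c3 [0.6638 0.0287 0.114 ]
c2 [ 0.6615 -0.0309  0.114 ]
c1 [ 0.661  -0.0898  0.114 ]
railend [ 0.6584 -0.1281  0.11  ]
rail far [0.6639 0.0605 0.11  ]
keeper [ 0.4931 -0.0266  0.09  ]
keeper [ 0.4791 -0.1783  0.09  ]
```

View pics/w34a.png

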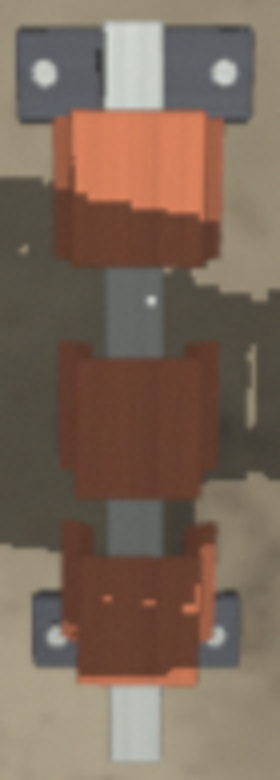

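```bash
python3 - <<'E'
from h import *
st(); print(ticket.job_done())
E
```

```text
t 51.53 p [ 0.6607 -0.0521  0.289 ] yaw -0.0268 tilt [-3.4e-03  4.0e-04 -1.0e+00] F [-0.8 -0.3  0.1] w 0.0608 q [-0.15  0.51  1.24 -0.    1.4  -0.12]
the job is handed in; nothing more can be done
None
```

I handed the job in at 51.5 s; the hand-in reports no verdict.

- **Panels:** All three panels present are in guide pairs of their own at the stand end of the rack. Each touched down on the rack floor at the expected height, and one pair is empty.
- **Keeper:** I swung it over the panels and pressed it to a hard stop. The last image puts the bar at x ≈ 0.486, where it should be when shut. The final press reached about 38 N at the fingertips.
- **Brackets:** All three copper brackets hang astride the rail. Their crowns are within about 2 mm of its line and touched down at the expected height. I did not touch the black or pink look-alikes.
- **Wax tin:** I never went near it, and it looked in place in the last picture.

The gripper was clear of everything at hand-in. No check failed; the only disagreements were 2–4 mm and a few hundredths of a radian between camera views, which I corrected by looking again before each grasp.

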